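# Fit the filter cartridge of the photometer

### The job

Get the photometer ready: swing the cartridge's lock ring open, load every filter cell that lies on the grey pad into a nest of its own (any nest), nudged in under the stud heads until it touches the hub and both studs, then turn the ring back to its locked mark. Then push the loaded cartridge by its knob through the dust flap, fully home, so that the flap closes behind it, and press the round start key on the photometer's top; do not disturb the other things on the bench.

Things in the scene. Friction and masses are not known exactly. Their poses are not given: they have to be found in the camera images.
- filter_1: one of up to four equal filter cells: a flat round metal cell with an amber glass in its top, 32 mm across and 14 mm thick, about 50 g, lying flat on the pad. Origin: centre of its underside, z up. At the start None means this cell is absent.
- filter_2: one of up to four equal filter cells: a flat round metal cell with an amber glass in its top, 32 mm across and 14 mm thick, about 50 g, lying flat on the pad. Origin: centre of its underside, z up. At the start None means this cell is absent.
- filter_3: one of up to four equal filter cells: a flat round metal cell with an amber glass in its top, 32 mm across and 14 mm thick, about 50 g, lying flat on the pad. Origin: centre of its underside, z up. At the start None means this cell is absent.
- filter_4: one of up to four equal filter cells: a flat round metal cell with an amber glass in its top, 32 mm across and 14 mm thick, about 50 g, lying flat on the pad. Origin: centre of its underside, z up. At the start None means this cell is absent.
- pad: grey lint-free pad, 170 (x) x 220 (y) x 2 mm, lying fixed on the worktop; origin at the centre of its underside. The cells lie on it.
- cartridge: loose filter cartridge, about 0.8 kg, on the loading shelf between guide rails (1.5 mm play each side; rail tops 1 mm below its top). Square plate 112 x 112 x 8 mm, in its middle a steel hub (radius 14 mm, flange radius 17 mm) and four studs, which form four nests (see nest_1). Origin: centre of the plate's underside; z up; +x points into the photometer, -x to the knob.
- nest_1 (a point): nest at 45 degrees between two studs: underside centre of a seated cell, on the plate top, 30 mm from the hub axis. Studs: radius 6, heads radius 9, 27 mm out along the plate's x and y axes. Heads and hub flange (15.5 to 18.5 mm over the plate) overhang the cell, so it cannot go in from above: set it on the plate's corner (say 56 mm out) and slide it straight towards the hub.
- nest_2 (a point): as nest_1, in the cartridge's own direction 135 degrees from +x towards +y.
- nest_3 (a point): as nest_1, in the cartridge's own direction 225 degrees from +x towards +y.
- nest_4 (a point): as nest_1, in the cartridge's own direction 315 degrees from +x towards +y.
- lock_ring (a joint): captive lock ring, turns about the hub axis, drag 0.08 N m, stays where left: 0 = open (four 38 mm gates face the nests), 0.785 rad (45 degrees anticlockwise from above) = locked mark, at the stop. Walls 5 mm high over the plate, radius 48.6 to 53 mm; they pass only seated cells (which reach to 46 mm) and jam against one that sticks out.
- ring_post (a point): top of the ring's upright round steel post (10 mm across, top 24 mm above the plate's top), to be pinched or pushed to turn the ring; 52 mm from the hub axis, in the cartridge's -x direction when open and 45 degrees further anticlockwise (over the gate of nest_3) when locked.
- knob (a point): top of the cartridge's round black knob (14 mm across, 31 mm tall, top 32 mm above the cartridge's underside), on a low stem 100 mm behind the hub axis; it stays outside the photometer, about 18 mm in front of the flap, when the cartridge is home.
- photometer: fixed white bench photometer, housing 146 mm deep, 150 mm wide and 63 mm high with a sloping display (to 85 mm) at the back; in front of the flap a loading shelf 163 mm long whose top is 6 mm above the bench, with aluminium guide rails. Origin on the bench under the middle of the flap; +x points into the housing, z up.
- home (a point): where the origin of the cartridge lies when it is fully home against the stop in the housing: 82 mm inside the flap, 6 mm above the bench.
- dust_flap (a joint): spring dust flap over the photometer's slot (115 mm wide, 37 mm high), hinged at its top: 0 = shut, grows as it is pushed inwards (to 1.45 rad); springs shut, with a notch for the stem of the knob. Opening it takes about 0.5 N at its lower edge.
- start_key (a joint): round black spring key in a round grey collar on the photometer's roof, on the right behind the flap (the square black cover on the left is the sample well, no key): 0 = up, 0.005 m = fully down; comes up again by itself. Fully down takes 5 N.
- start_key_top (a point): middle of the top face of the start key (20 mm across), which is pressed straight down.
- timer: bystander, leave alone: square white bench timer, 62 x 62 x 17 mm; origin at the centre of its underside.
- forceps: bystander, leave alone: steel forceps lying flat, 110 mm long, 7 mm high; origin at the centre of its underside.
- pot_white: bystander, leave alone: specimen pot with a white lid, 62 mm across and high; origin at the centre of its underside.
- stain_bottle: bystander, leave alone: brown stain bottle, 36 mm across, 85 mm high; origin at the centre of its underside.
- drops: bystander, leave alone: small white screw-cap bottle, 24 mm across, 57 mm high; origin at the centre of its underside.
- tape: bystander, leave alone: roll of white tape lying flat, 62 mm across, 19 mm high; origin at the centre of its underside.

How it is judged:
By the outcome, as a careful person would: the job done as asked, in the order asked, and still so for the second after the job is handed in, with the robot touching nothing.
Of filter_1, filter_2, filter_3, filter_4 only 3 to 4 are there at a start; the rules pass over those that are not, and their reading is None.
At some moment in a run one of filter_1, filter_2, filter_3, filter_4 may be knocked a few centimetres aside while the robot is not near it.
Once in a run the grip may slacken for a moment while it holds something.
It also fails if it takes over 200 s, if anything falls off the work surface, if the arm or the gripper's body presses on something with over 40 N, if the wrist force passes 120 N, or if a joint passes its speed limit or range.

### The arm

A 6-joint arm with a two-finger parallel gripper is mounted at the origin on a cart in front of the work surface, level with it; the furniture and walls round the work are solid. World frame = base frame: x ahead of the robot, y to its left, z up, the work surface at z = 0. Lengths are in m, angles in rad, forces in N, time in s.
With the tool pointing down it reaches from about 0.35 to 0.85 m from the base axis. Payload 8.1 kg.
Tool frame: the origin (TCP) lies on the centre line of the jaws, within the pads' length; the fingertips stand robot.tips_ahead ahead of it and the grasp point (between the pads) lies 8 mm behind it (robot.tips_ahead is the distance from the TCP to the fingertips, in m); z points along the fingers, y is the direction in which the jaws open and shut (so a half turn about z gives the same grasp; the last joint's range is limited). The gripper opens to 93 mm and grips with 3 to 60 N. Pads are 15 mm wide; open, the fingers measure 128 mm over their backs; the gripper's body (75 mm by 188 mm) begins 65 mm behind the grasp point.
Start: joints at [-1.424, 0.13, 1.488, -0, 1.523, -0.085], TCP at [0.138, -0.584, 0.23] pointing down, gripper open.
Joint ranges: [-2.96, 2.96], [-0.89, 2.26], [0.02, 2.5], [-1.34, 4.48], [0, 2.73], [-2.66, 2.66]. Speed limits (rad/s): [2.39, 2.39, 2.79, 3.14, 3.14, 3.14].

### API

Orientations are given as a rotation vector (axis times angle).
In Python, from plant import monitor, eyes, job, robot gives the robot as it stands.
- The arm moves only by the tool servo_tool, never from a script. Its argument "plan" is a list that holds one entry, the list of rows, each a list of 7 numbers: the closure, from -1 (fully open) to 1 (shut), so that 0 is half open, then the shift along the world's x, y, z in mm, then the turn, a rotation vector about the world's x, y, z in rad. In form: [[[hand, dx, dy, dz, ax, ay, az], ...]]. A call has 1 to 12 rows; each row shifts and turns the commanded pose from where the row before left it; what a row does not reach is not made up. A row lasts 1/10 s, in which the tool goes at most 50 mm and 8.59 degrees, less where a joint would pass 70% of its speed; a pose out of reach is approached as far as the arm can. A call with a gripper value outside its range is refused whole. The fingers move at their own pace and stop on an object; "force" is the grip in N (left out, the last holds). Time passes only in rows, so rows that do not move let the fingers close. It gives the time, the measured TCP pose, the force and the opening at its end, in the units of the state.
- monitor.read_state(): the state, without advancing time (a new reading comes with each control period).
- eyes.read_camera(name): name is "scene" or "side" or "wrist"; returns the picture (384x512x3 uint8, red, green, blue); there is no depth.
- eyes.camera_info(name): a dict with "mtx" (3x3 intrinsics, pixels), "R" (3x3) and "t" (3): a world point X has camera coordinates R X + t. Camera axes: x right, y down, z forward; pixel columns grow to the right and rows downward; lengths in m; the calibration is good to about 2 mm. A picture is of the moment at which its call begins: read the wrist's pose just before it. camera_info takes no time and is no camera call; for the wrist camera it gives the pose at the moment of the call.
- job.close_job(): hands the job in, once; it reports no verdict.
The state is a dict: "t": time; "q": joint angles; "dq": joint speeds; "joint_torque": joint torques, N m; "tool_pos": TCP position; "orientation": TCP orientation; "force": force on the tool from outside, world axes, zero at the start; "wrist_torque": the same for the moment, N m; "opening": finger opening in m.
Only numpy, scipy, OpenCV 4.12 (cv2) and the standard library are available. Lean on these libraries where they do the work, as an engineer would, in place of code of your own. Each camera call takes 0.05 s, during which the arm holds its last target. There are 200 camera calls.

## Working session

There is one attempt and no reset: what is moved stays moved. The work goes in short steps, Python scripts to look and compute and a tool call to move; the robot and the scene stay as the last step left them, time stands still between calls to the robot, and variables do not carry over. Pictures are saved under pics/ and viewed, about 12 in all and at most 16, crops included, and the job is handed in when it is done.

Besides the shell and the picture viewer there is one more tool, called after ">>>" as name([rows], argument=value, ...), one row to a line, values as JSON. servo_tool: Moves the arm, as the interface text tells. Its arguments: {"type":"object","properties":{"plan":{"type":"array"},"force":{"type":"number"}},"required":["plan"]}

```bash
ls; mkdir -p pics
cat > h.py <<'E'
import numpy as np, cv2
from plant import monitor, eyes, job, robot
def snap(name,fn,crop=None,scale=1):
    im=eyes.read_camera(name)[:,:,::-1].copy(); cv2.imwrite('pics/raw_'+fn,im)
    if crop: x0,y0,x1,y1=crop; im=im[y0:y1,x0:x1]
    if scale!=1: im=cv2.resize(im,None,fx=scale,fy=scale,interpolation=cv2.INTER_CUBIC)
    cv2.imwrite('pics/'+fn,im)
def ray(ci,u,v,z):
    K,R,t=map(np.array,(ci['mtx'],ci['R'],ci['t'])); C=-R.T@t
    d=R.T@np.linalg.solve(K,[u,v,1.]); return C+d*(z-C[2])/d[2]
def proj(ci,X):
    K,R,t=map(np.array,(ci['mtx'],ci['R'],ci['t'])); p=K@(R@np.array(X,float)+t); return p[:2]/p[2]
E
python3 - <<'E'
from h import *
s=monitor.read_state(); print({k:np.round(v,3) for k,v in s.items()}, robot.tips_ahead)
for n in ('scene','side','wrist'):
    ci=eyes.camera_info(n); R,t=np.array(ci['R']),np.array(ci['t']); print(n,np.round(-R.T@t,3),np.round(R,2).tolist(),np.round(ci['mtx'],0).tolist())
    snap(n,f'{n}0.png',scale=1.5)
E
```

```text
pics
{'t': np.float64(0.0), 'q': array([-1.424,  0.131,  1.489,  0.   ,  1.523, -0.085]), 'dq': array([-0.   ,  0.001,  0.   ,  0.   , -0.   , -0.001]), 'joint_torque': array([-1.0000e-03, -5.5983e+01, -4.9177e+01,  7.7000e-02,  3.5000e-02,
       -0.0000e+00]), 'tool_pos': array([ 0.138, -0.583,  0.229]), 'orientation': array([-3.119, -0.363,  0.   ]), 'force': array([ 0.334,  0.487, -0.363]), 'wrist_torque': array([ 0.048,  0.006, -0.044]), 'opening': np.float64(0.093)} 0.011
scene [-0.454  0.45   1.154] [[-0.44, -0.9, 0.0], [-0.64, 0.31, -0.71], [0.63, -0.32, -0.71]] [[460.0, 0.0, 257.0], [0.0, 460.0, 189.0], [0.0, 0.0, 1.0]]
side [0.422 0.908 0.702] [[-1.0, -0.09, -0.02], [-0.03, 0.56, -0.83], [0.08, -0.82, -0.56]] [[367.0, 0.0, 254.0], [0.0, 367.0, 191.0], [0.0, 0.0, 1.0]]
wrist [ 0.214 -0.566  0.383] [[0.23, -0.97, 0.0], [-0.93, -0.22, 0.28], [-0.27, -0.06, -0.96]] [[290.0, 0.0, 261.0], [0.0, 290.0, 192.0], [0.0, 0.0, 1.0]]
```

View pics/scene0.png

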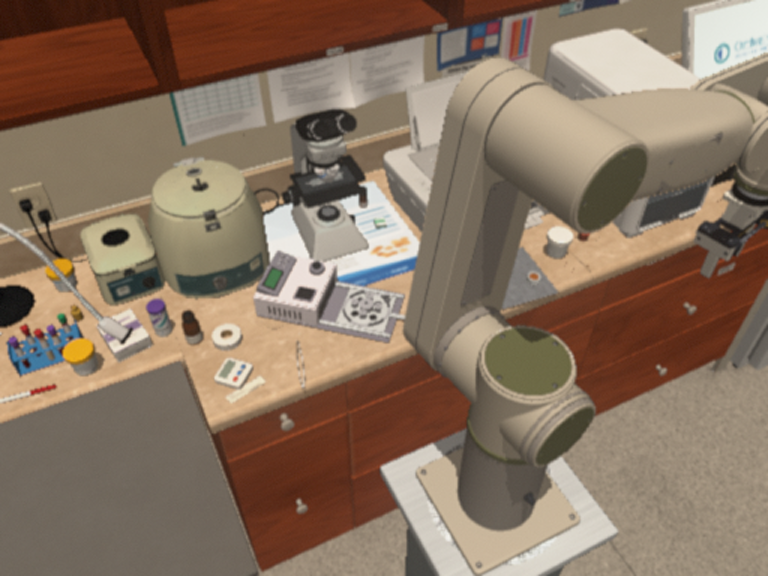

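View pics/side0.png

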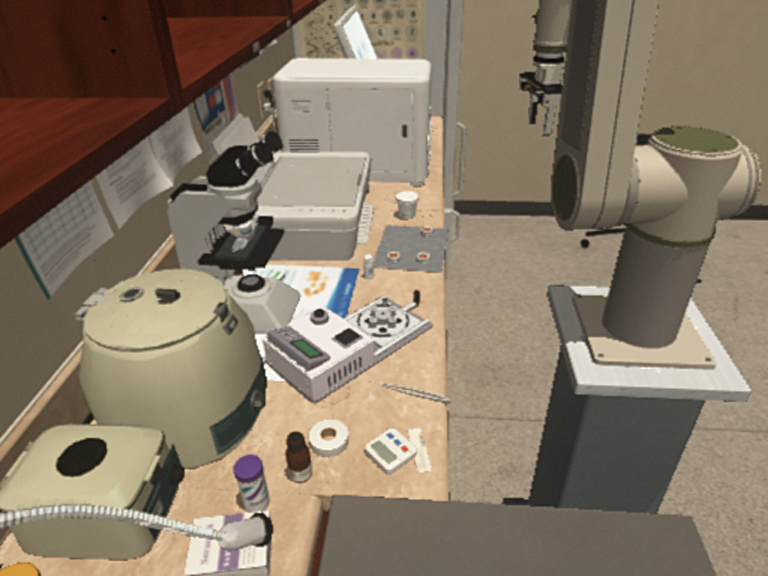

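Side view: three cells on the pad at about (427,230), (393,256), (422,256) in the 1.5x picture. The cartridge's hub is near (385,318), the knob at (417,296), the start key at (320,315). The photometer faces -y and is turned somewhat.

Run:
```python
from h import *
ci=eyes.camera_info('side')
for n,u,v,z in [('c1',427,230,.016),('c2',393,256,.016),('c3',422,256,.016),('hub',386,318,.033),('knobtop',417,292,.038),('key',320,314,.066),('roof front-left?',345,336,.063)]:
    print(n,np.round(ray(ci,u/1.5,v/1.5,z),3))
im=cv2.imread('pics/raw_side0.png')
cv2.imwrite('pics/side0c.png',cv2.resize(im[130:270,165:310],None,fx=5,fy=4.2,interpolation=cv2.INTER_CUBIC)[:600])
```

```text
c1 [ 0.426 -0.375  0.016]
c2 [ 0.506 -0.238  0.016]
c3 [ 0.436 -0.241  0.016]
hub [0.502 0.033 0.033]
knobtop [ 0.443 -0.055  0.038]
key [0.626 0.07  0.066]
roof front-left? [0.569 0.13  0.063]
```

View pics/side0c.png

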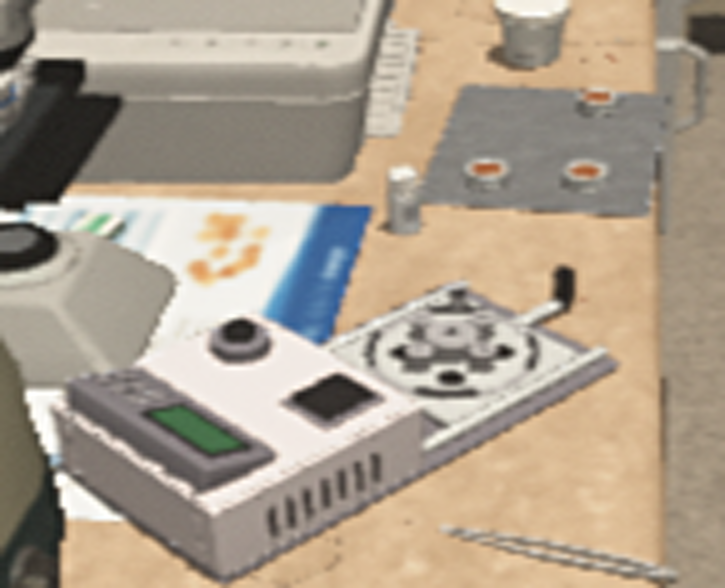

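Three cells are on the pad. I'm moving the wrist camera over the area.

>>> servo_tool([
  [[-1, 30, 38, 4, 0, 0, 0], [-1, 30, 38, 4, 0, 0, 0], [-1, 30, 38, 4, 0, 0, 0], [-1, 30, 38, 4, 0, 0, 0], [-1, 30, 38, 4, 0, 0, 0], [-1, 30, 38, 4, 0, 0, 0], [-1, 30, 38, 4, 0, 0, 0], [-1, 30, 38, 4, 0, 0, 0], [-1, 30, 38, 4, 0, 0, 0], [-1, 30, 38, 4, 0, 0, 0], [-1, 30, 38, 4, 0, 0, 0], [-1, 30, 38, 4, 0, 0, 0]],
], force=20)

```text
t: 1.35
tool_pos: [0.4987, -0.1261, 0.2777]
orientation: [3.12, 0.363, 0.0]
force: [0.6, -1.0, 0.3]
opening: 0.0928
```

Run:
```python
from h import *
s=monitor.read_state(); print(s['tool_pos'],s['orientation'],s['q'])
snap('wrist','w1.png',scale=1.5)
```

```text
[ 0.49865164 -0.12606323  0.27770618] [3.12038244e+00 3.63317612e-01 2.16246084e-05] [-3.47251152e-01 -1.18355373e-01  1.65101354e+00 -1.10426270e-04
  1.60886399e+00  9.91717441e-01]
```

View pics/w1.png

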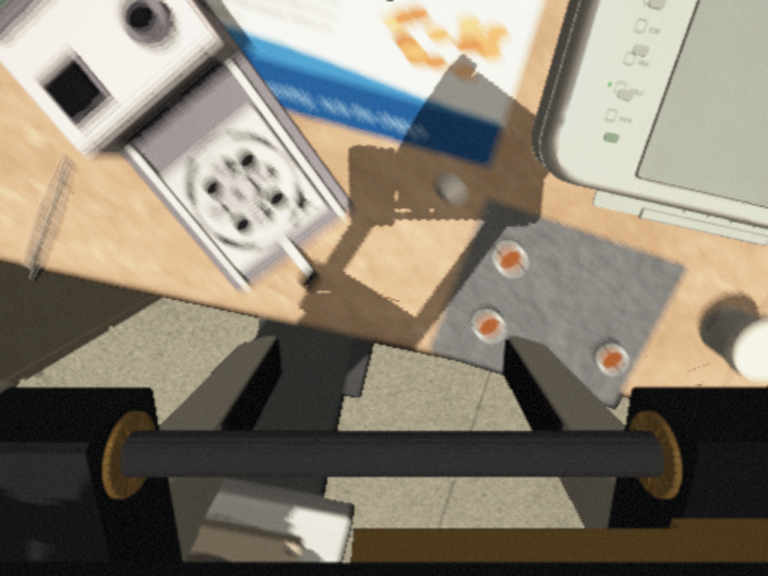

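Wrist view (1.5x): cells at (511,258), (489,325), (612,357). The cartridge's hub is at about (243,193), the knob at (305,268), the key at (150,15). Next, enlarged crops of the cartridge and key.

Run:
```python
from h import *
im=cv2.imread('pics/raw_w1.png')
a=cv2.resize(im[80:195,90:235],None,fx=5.4,fy=5.2,interpolation=cv2.INTER_CUBIC)
cv2.imwrite('pics/w1c.png',a); print(a.shape)
ci=eyes.camera_info('wrist')
for n,u,v,z in [('c1',511,258,.016),('c2',489,325,.016),('c3',612,357,.016),('hub',243,193,.033),('knob',305,268,.038),('key',150,15,.07),('stem',285,240,.012),('drops',452,190,.057)]: print(n,np.round(ray(ci,u/1.5,v/1.5,z),4))
import json; json.dump({k:np.array(v).tolist() for k,v in ci.items()},open('w1.json','w'))
```

```text
(598, 783, 3)
c1 [ 0.5172 -0.2373  0.016 ]
c2 [ 0.4451 -0.2369  0.016 ]
c3 [ 0.4409 -0.3723  0.016 ]
hub [0.5204 0.0212 0.033 ]
knob [ 0.4665 -0.0463  0.038 ]
key [0.6373 0.0943 0.07  ]
stem [ 0.4822 -0.0185  0.012 ]
drops [ 0.5675 -0.1576  0.057 ]
```

View pics/w1c.png

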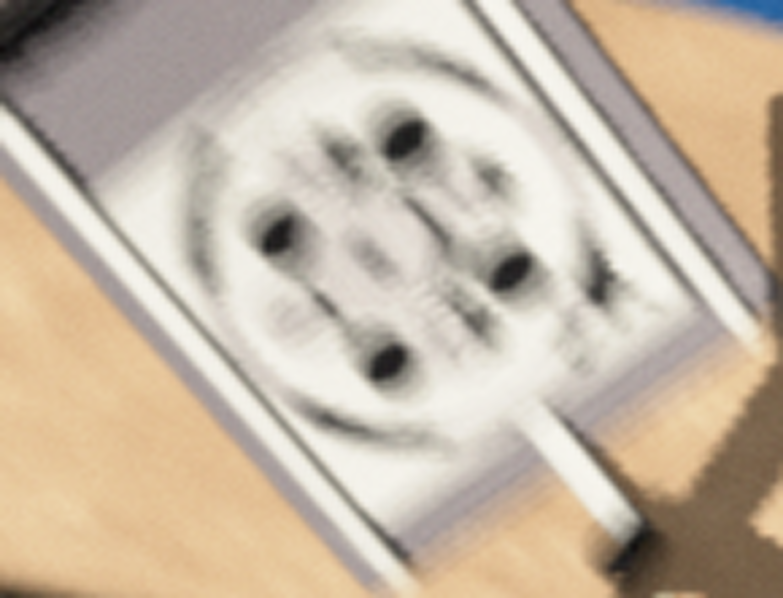

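Crop: the four dark nest apertures on the plate top are at (403,138), (278,235), (388,362), (512,270), with the knob at about (625,545). The ring post is near (600,270), to the right, over nest_3, so the ring is locked.

Run:
```python
from h import *
import json
ci=json.load(open('w1.json'))
f=lambda u,v,z: ray(ci,90+u/5.4,80+v/5.2,z)
P=np.array([f(u,v,.014) for u,v in [(403,138),(278,235),(388,362),(512,270)]])
c=P.mean(0); d=P-c; print('c',c,'r',np.linalg.norm(d[:,:2],axis=1), np.degrees(np.arctan2(d[:,1],d[:,0])))
print('hubtop',f(372,256,.033),f(372,256,.037))
a=np.degrees(np.arctan2(d[:,1],d[:,0]))
for n,u,v,z in [('knobtop',618,560,.038),('stem near',535,410,.012),('stem far',632,525,.012),('post',600,270,.038),('railR a',475,0,.013),('railR b',755,345,.013),('railL a',0,110,.013),('railL b',400,575,.013)]: print(n,np.round(f(u,v,z),4))
```

```text
c [0.51824407 0.02541664 0.014     ] r [0.03024191 0.03057839 0.03016357 0.03058645] [   4.43237463   94.78455878 -175.58365849  -85.36227766]
hubtop [0.51867193 0.02515437 0.033     ] [0.51926312 0.02387402 0.037     ]
knobtop [ 0.4539 -0.0502  0.038 ]
stem near [ 0.4836 -0.0169  0.012 ]
stem far [ 0.4569 -0.0486  0.012 ]
post [ 0.5291 -0.0319  0.038 ]
railR a [0.5869 0.0154 0.013 ]
railR b [ 0.5155 -0.0713  0.013 ]
railL a [0.5314 0.1295 0.013 ]
railL b [0.4275 0.0115 0.013 ]
```

Hub is at (0.5182, 0.0254) with yaw 49.6°: the apertures measure 30.2–30.6 mm out, and the knob's predicted and measured positions agree. The post should be at (0.522, -0.026). I'll go there and pinch it tangentially.

>>> servo_tool([
  [[-0.075, 2, 8.3, -10, 0, 0, 0.1183], [-0.075, 2, 8.3, -10, 0, 0, 0.1183], [-0.075, 2, 8.3, -10, 0, 0, 0.1183], [-0.075, 2, 8.3, -10, 0, 0, 0.1183], [-0.075, 2, 8.3, -10, 0, 0, 0.1183], [-0.075, 2, 8.3, -10, 0, 0, 0.1183], [-0.075, 2, 8.3, -10, 0, 0, 0.1183], [-0.075, 2, 8.3, -10, 0, 0, 0.1183], [-0.075, 2, 8.3, -10, 0, 0, 0.1183], [-0.075, 2, 8.3, -10, 0, 0, 0.1183], [-0.075, 2, 8.3, -10, 0, 0, 0.1183], [-0.075, 2, 8.3, -10, 0, 0, 0.1183]],
])

```text
t: 2.6
tool_pos: [0.5217, -0.028, 0.1569]
orientation: [-2.124, -2.314, 0.0]
force: [0.1, 0.4, 0.4]
opening: 0.0502
```

Run:
```python
from h import *
s=monitor.read_state(); print(s['tool_pos'],s['orientation'],s['q'])
snap('wrist','w2.png',scale=1.5)
ci=eyes.camera_info('wrist')
c=np.array([.5182,.0254]); a=np.radians(49.6)
im=cv2.imread('pics/w2.png')
def P(r,deg,z): t=a+np.radians(deg); return [c[0]+r*np.cos(t),c[1]+r*np.sin(t),z]
for X,col in [(P(52,225,38),0)]: pass
for r,d,z in [(.052,225,.038),(.052,225,.016),(.1,180,.038),(.03,45,.014),(.03,135,.014),(.03,225,.014),(.03,315,.014)]:
    p=proj(ci,P(r,d,z))*1.5; print(r,d,z,p.round()); cv2.circle(im,tuple(int(x) for x in p),3,(255,0,255),-1)
import json
w1=json.load(open('w1.json'))
print('flap foot',ray(w1,165/1.5,103/1.5,.006))
cv2.imwrite('pics/w2m.png',im)
```

```text
[ 0.52167488 -0.02804715  0.1569336 ] [-2.12424119e+00 -2.31398274e+00  4.49223815e-04] [-1.51873899e-01 -3.28878620e-02  1.79106003e+00  7.41428598e-07
  1.38393506e+00 -2.37325371e-01]
0.052 225 0.038 [394. 284.]
0.052 225 0.016 [394. 276.]
0.1 180 0.038 [287. 310.]
0.03 45 0.014 [396. 153.]
0.03 135 0.014 [350. 199.]
0.03 225 0.014 [395. 244.]
0.03 315 0.014 [440. 200.]
flap foot [0.5797611  0.10992191 0.006     ]
```

View pics/w2m.png

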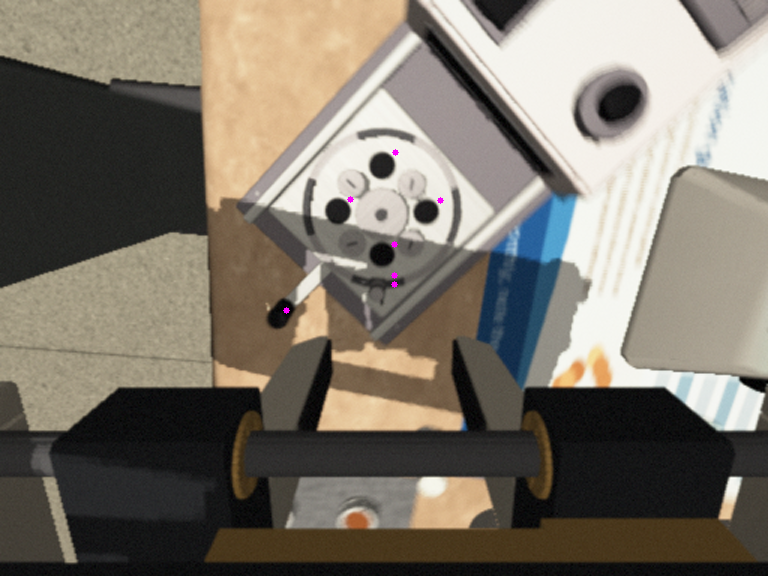

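The picture shows everything clearly: apertures at (382,165), (338,211), (382,254), (426,211), the hub at (381,214), the post near (377,290). The prediction is off by about (13,-11) px, so I'm checking whether the arm had settled.

Run:
```python
from h import *
import json
s=monitor.read_state(); print(s['t'],s['tool_pos'],s['orientation'],np.abs(s['dq']).max())
ci=eyes.camera_info('wrist')
w1=json.load(open('w1.json'))
def fit(ci,uv):
    P=np.array([ray(ci,u/1.5,v/1.5,.014) for u,v in uv]); c=P.mean(0);d=P-c
    print(c.round(4),np.linalg.norm(d,axis=1).round(4),np.degrees(np.arctan2(d[:,1],d[:,0])).round(1))
fit(ci,[(382,165),(338,211),(382,254),(426,211)])
print('knob',ray(ci,280/1.5,322/1.5,.038),'post',ray(ci,377/1.5,290/1.5,.03),'hubtop',ray(ci,381/1.5,214/1.5,.033))
print('key',ray(ci,622/1.5,100/1.5,.07))
snap('wrist','w3.png',scale=1.5)
a=cv2.imread('pics/w2.png').astype(float);b=cv2.imread('pics/w3.png').astype(float)
print('shift',cv2.phaseCorrelate(a.mean(2)[:330],b.mean(2)[:330]))
sc=eyes.camera_info('side')
for X in ([.5182,.0254,.033],): print(proj(sc,X)*1.5)
for ci,n in((w1,1),(eyes.camera_info('wrist'),2)):
    R,t=np.array(ci['R']),np.array(ci['t']);print(n,-R.T@t)
```

```text
2.65 [ 0.52081081 -0.02684212  0.15496159] [-2.11368182e+00 -2.32019224e+00  1.84916156e-03] 0.2019889980263879
[0.5101 0.0172 0.014 ] [0.0297 0.0296 0.0296 0.0296] [  94.9 -174.5  -85.     5.2]
knob [ 0.44902039 -0.05941237  0.038     ] post [ 0.51146283 -0.03365245  0.03      ] hubtop [0.50984456 0.01740153 0.033     ]
key [0.62757388 0.09062857 0.07      ]
shift ((2.809978087769082, -0.0718678065231586), 0.25845835661311467)
[378.17868283 315.57349816]
1 [ 0.57777994 -0.1028584   0.43292824]
2 [0.51437803 0.05037542 0.31025295]
```

>>> servo_tool([
  [[-0.075, 0, 0, 0, 0, 0, 0], [-0.075, 0, 0, 0, 0, 0, 0], [-0.075, 0, 0, 0, 0, 0, 0], [-0.075, 0, 0, 0, 0, 0, 0]],
])

```text
t: 3.1
tool_pos: [0.5221, -0.0287, 0.1582]
orientation: [2.131, 2.307, 0.001]
force: [0.2, 0.1, -0.5]
opening: 0.0498
```

```bash
cat >> h.py <<'E'
def look(fn):
    ci=eyes.camera_info('wrist'); s=monitor.read_state(); snap('wrist',fn,scale=1.5)
    print('t',s['t'],'tcp',s['tool_pos'].round(4),'dq',np.abs(s['dq']).max().round(4)); return ci
def spots(fn,roi,thr=60,amin=60,amax=600):
    x0,y0,x1,y1=roi; g=cv2.cvtColor(cv2.imread('pics/'+fn),6)[y0:y1,x0:x1]
    n,l,st,ce=cv2.connectedComponentsWithStats((g<thr).astype(np.uint8))
    return [(ce[i]+[x0,y0],st[i,4]) for i in range(1,n) if amin<st[i,4]<amax]
E
python3 - <<'E'
from h import *
ci=look('w4.png')
for c,a in spots('w4.png',(300,120,460,300)): print(c.round(1),a,ray(ci,*(c/1.5),.014).round(4))
for c,a in spots('w4.png',(560,50,680,150),amax=3000): print('key',c.round(1),a,ray(ci,*(c/1.5),.07).round(4))
for c,a in spots('w4.png',(230,270,320,345),amax=3000): print('knob',c.round(1),a,ray(ci,*(c/1.5),.03).round(4))
E
```

```text
t 3.1 tcp [ 0.5221 -0.0287  0.1582] dq 0.005
[381.1 165.3] 461 [0.5097 0.0447 0.014 ]
[336.7 210.8] 445 [0.4818 0.0126 0.014 ]
[424.8 211.7] 424 [0.5416 0.0167 0.014 ]
[307.5 224.3] 131 [0.4622 0.0019 0.014 ]
[380.4 254. ] 476 [ 0.5136 -0.015   0.014 ]
[376.9 282.1] 392 [ 0.5125 -0.0355  0.014 ]
key [580.8 118.5] 283 [0.6131 0.0772 0.07  ]
key [618.2 104.3] 1525 [0.631  0.0855 0.07  ]
knob [278.6 313.1] 581 [ 0.4467 -0.0584  0.03  ]
```

Settled measurement: hub at (0.5117, 0.0148), yaw 48.8°, aperture radius 30.0 mm, post at (0.5151, -0.0371). The first picture had been taken while the arm was still moving. Going down to pinch the post.

>>> servo_tool([
  [[-0.075, -1.4, -1.7, -12, 0, 0, 0], [-0.075, -1.4, -1.7, -15, 0, 0, 0], [-0.075, -1.4, -1.7, -15, 0, 0, 0], [-0.075, -1.4, -1.7, -15, 0, 0, 0], [-0.075, -1.4, -1.6, -15, 0, 0, 0], [-0.075, 0, 0, -15, 0, 0, 0], [-0.075, 0, 0, -15, 0, 0, 0], [-0.075, 0, 0, -10, 0, 0, 0], [-0.075, 0, 0, -6, 0, 0, 0], [-0.075, 0, 0, -4, 0, 0, 0], [-0.075, 0, 0, 0, 0, 0, 0], [-0.075, 0, 0, 0, 0, 0, 0]],
])

```text
t: 4.35
tool_pos: [0.5153, -0.0368, 0.0362]
orientation: [2.13, 2.309, 0.001]
force: [-0.5, 0.5, 0.4]
opening: 0.0501
```

>>> servo_tool([
  [[0.6, 0, 0, 0, 0, 0, 0], [0.8, 0, 0, 0, 0, 0, 0], [1, 0, 0, 0, 0, 0, 0], [1, 0, 0, 0, 0, 0, 0], [1, 0, 0, 0, 0, 0, 0], [1, 0, 0, 0, 0, 0, 0]],
], force=8)

```text
t: 4.95
tool_pos: [0.5146, -0.0369, 0.0356]
orientation: [-2.13, -2.309, 0.001]
force: [-2.1, -0.8, 1.4]
opening: 0.0095
```

>>> servo_tool([
  [[1, -4.1, 0.0, 0, 0, 0, -0.0785], [1, -4.1, 0.1, 0, 0, 0, -0.0785], [1, -4.0, 0.6, 0, 0, 0, -0.0785], [1, -4.0, 0.8, 0, 0, 0, -0.0785], [1, -3.9, 1.2, 0, 0, 0, -0.0785], [1, -3.8, 1.4, 0, 0, 0, -0.0785], [1, -3.7, 1.8, 0, 0, 0, -0.0785], [1, -3.5, 2.0, 0, 0, 0, -0.0785], [1, -3.4, 2.4, 0, 0, 0, -0.0785], [1, -3.1, 2.5, 0, 0, 0, -0.0785], [1, 0, 0, 0, 0, 0, 0], [1, 0, 0, 0, 0, 0, 0]],
])

```text
t: 6.15
tool_pos: [0.4768, -0.0241, 0.0356]
orientation: [-2.849, -1.322, 0.002]
force: [-5.1, -1.9, 4.2]
opening: 0.0095
```

>>> servo_tool([
  [[0.5, 0, 0, 0, 0, 0, 0], [0.3, 0, 0, 0, 0, 0, 0], [0.1, 0, 0, 0, 0, 0, 0], [0.1, 0, 0, 0, 0, 0, 0], [0.1, 0, 0, 10, 0, 0, 0], [0.1, 0, 0, 20, 0, 0, 0], [0.1, 0, 0, 30, 0, 0, 0], [0, 0, 0, 40, 0, 0, 0], [0, 0, 0, 40, 0, 0, 0], [0, 0, 0, 0, 0, 0, 0], [0, 0, 0, 0, 0, 0, 0], [0, 0, 0, 0, 0, 0, 0]],
])

```text
t: 7.35
tool_pos: [0.4766, -0.0238, 0.1748]
orientation: [-2.851, -1.319, 0.002]
force: [-0.2, -0.2, -0.4]
opening: 0.0464
```

Run:
```python
from h import *
ci=look('w5.png')
c=np.array([.5117,.0148]);a=np.radians(48.8)
for d in (45,135,225,315):
    t=a+np.radians(d); print(d,(proj(ci,[c[0]+.03*np.cos(t),c[1]+.03*np.sin(t),.014])*1.5).round(1))
t=a+np.pi; print('post top',(proj(ci,[c[0]+.052*np.cos(t),c[1]+.052*np.sin(t),.038])*1.5).round(1))
for c,a in spots('w5.png',(60,0,760,380),amin=250,amax=900): print(c.round(1),a,ray(ci,*(c/1.5),.014).round(4))
```

```text
t 7.35 tcp [ 0.4766 -0.0238  0.1748] dq 0.0175
45 [363.2 166.1]
135 [363.4 226.8]
225 [421.9 227.7]
315 [424. 167.]
post top [392.2 276.8]
[363.1 166.5] 402 [0.5095 0.0446 0.014 ]
[423.7 167.9] 409 [0.5411 0.0165 0.014 ]
[463. 201.] 296 [ 0.5481 -0.0194  0.014 ]
[362.9 226.9] 449 [0.4814 0.013  0.014 ]
[421.1 228.3] 441 [ 0.5129 -0.0151  0.014 ]
[391.9 266.5] 359 [ 0.4784 -0.0231  0.014 ]
[389.8 333.9] 404 [ 0.4421 -0.0632  0.014 ]
[329.2 363.1] 466 [ 0.3891 -0.051   0.014 ]
[454.2 363.9] 457 [ 0.4645 -0.116   0.014 ]
```

View pics/w5.png

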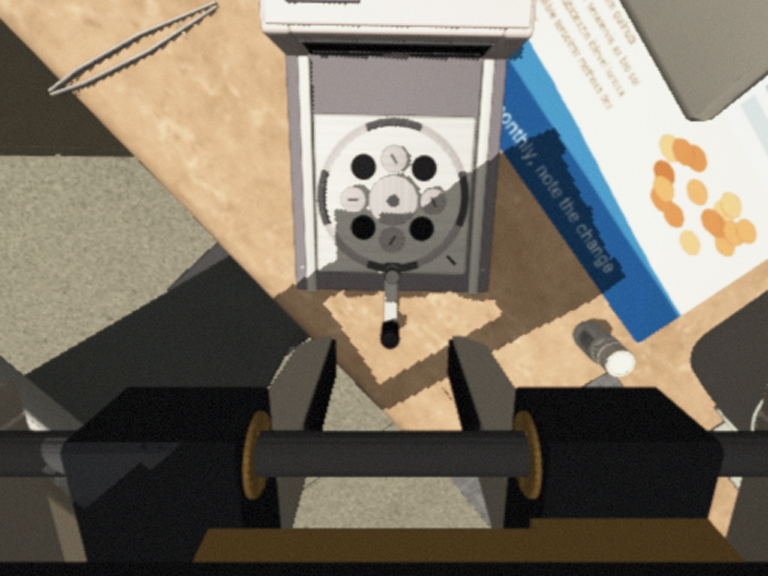

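The ring is open: post at (392,275) in the cartridge's -x direction, apertures and prediction agree within 1 mm. The push to home is about 181 mm. Next, the pad cells.

>>> servo_tool([
  [[0, -0.5, -31, 2, 0, 0, 0.064], [0, -0.5, -31, 2, 0, 0, 0.064], [0, -0.5, -31, 2, 0, 0, 0.064], [0, -0.5, -31, 2, 0, 0, 0.064], [0, -0.5, -31, 2, 0, 0, 0.064], [0, -0.5, -31, 2, 0, 0, 0.064], [0, -0.5, -31, 2, 0, 0, 0.064], [0, -0.5, -31, 2, 0, 0, 0.064], [0, -0.5, -31, 2, 0, 0, 0.064], [0, -0.5, -31, 2, 0, 0, 0.064], [0, -0.5, -31, 2, 0, 0, 0.064], [0, -0.5, -31, 2, 0, 0, 0.064]],
])

```text
t: 8.6
tool_pos: [0.4703, -0.3965, 0.1976]
orientation: [-2.144, -2.291, -0.0]
force: [-0.3, -0.2, 0.1]
opening: 0.0463
```

>>> servo_tool([
  [[0, 0, 0, 0, 0, 0, 0], [0, 0, 0, 0, 0, 0, 0], [0, 0, 0, 0, 0, 0, 0], [0, 0, 0, 0, 0, 0, 0]],
])

```text
t: 9.0
tool_pos: [0.4713, -0.3947, 0.1991]
orientation: [-2.148, -2.291, -0.0]
force: [0.0, -0.1, 0.4]
opening: 0.0465
```

```bash
cat >> h.py <<'E'
def cells(fn,ci,zt=.016):
    im=cv2.imread('pics/'+fn); hsv=cv2.cvtColor(im,cv2.COLOR_BGR2HSV)
    m=cv2.inRange(hsv,(2,130,60),(18,255,255)); m[400:]=0
    n,l,st,ce=cv2.connectedComponentsWithStats(m)
    for i in range(1,n):
        if st[i,4]>80: print('cell?',ce[i].round(1),st[i,4],ray(ci,*(ce[i]/1.5),zt).round(4))
E
python3 - <<'E'
from h import *
ci=look('w6.png'); cells('w6.png',ci)
E
```

```text
t 9.0 tcp [ 0.4713 -0.3947  0.1991] dq 0.0064
cell? [354.7  53.9] 818 [ 0.4363 -0.2479  0.016 ]
cell? [456.9  61.1] 763 [ 0.5081 -0.2479  0.016 ]
cell? [339.8 245.2] 582 [ 0.43  -0.384  0.016]
```

View pics/w6.png

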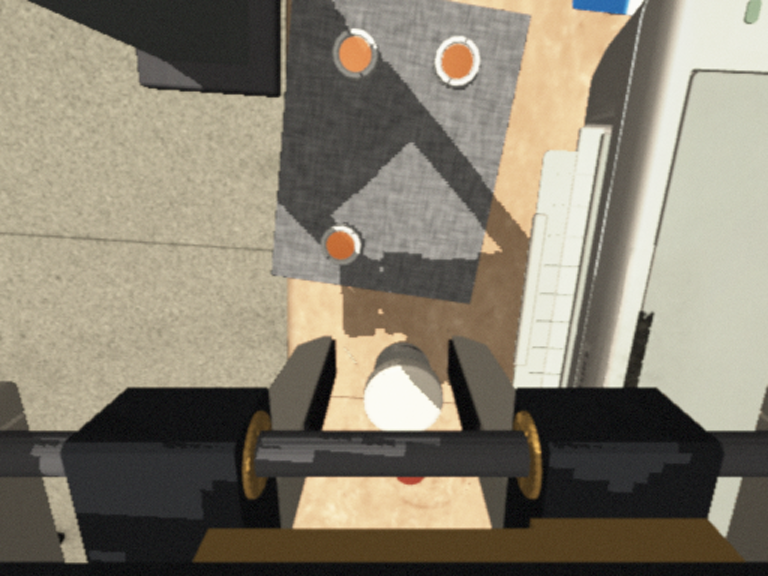

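Settled cell positions: A (0.436,-0.248), B (0.508,-0.248), C (0.430,-0.384), spaced as in the first view. Picking C first, for nest 1.

>>> servo_tool([
  [[0, -14, 3.5, -15, 0, 0, 0], [0, -14, 3.5, -25, 0, 0, 0], [0, -13.3, 3.7, -30, 0, 0, 0], [0, 0, 0, -30, 0, 0, 0], [0, 0, 0, -30, 0, 0, 0], [0, 0, 0, -24, 0, 0, 0], [0, 0, 0, -14, 0, 0, 0], [0, 0, 0, -8, 0, 0, 0], [0, 0, 0, -2, 0, 0, 0], [0, 0, 0, 0, 0, 0, 0], [0.3, 0, 0, 0, 0, 0, 0], [0.6, 0, 0, 0, 0, 0, 0]],
], force=25)

```text
t: 10.25
tool_pos: [0.4306, -0.386, 0.0229]
orientation: [2.148, 2.29, -0.0]
force: [-0.2, 1.0, -0.5]
opening: 0.0349
```

>>> servo_tool([
  [[0.6, 0, 0, 0, 0, 0, 0], [0.6, 0, 0, 0, 0, 0, 0], [0.6, 0, 0, 0, 0, 0, 0], [0.6, 0, 0, 10, 0, 0, 0], [0.6, 0, 0, 15, 0, 0, 0], [0.6, 0, 0, 20, 0, 0, 0]],
])

```text
t: 10.85
tool_pos: [0.4294, -0.3847, 0.067]
orientation: [-2.148, -2.29, -0.0]
force: [0.6, -0.4, -1.1]
opening: 0.0307
```

Run:
```python
from h import *
ci=look('w7.png'); z=monitor.read_state()['tool_pos'][2]-.021+.016
cells('w7.png',ci,z)
```

```text
t 10.85 tcp [ 0.4294 -0.3847  0.067 ] dq 0.372
cell? [427.6  18.1] 1814 [ 0.4331 -0.2636  0.0667]
cell? [600.   25.1] 2156 [ 0.4875 -0.2621  0.0667]
cell? [391.6 352.7] 2120 [ 0.429  -0.3786  0.0667]
```

>>> servo_tool([
  [[0.6, 0, 0, 15, 0, 0, 0], [0.6, 0, 0, 15, 0, 0, 0], [0.6, 0, 0, 0, 0, 0, 0], [0.6, 0, 0, 0, 0, 0, 0], [0.6, 0, 0, 0, 0, 0, 0], [0.6, 0, 0, 0, 0, 0, 0]],
])

```text
t: 11.5
tool_pos: [0.4295, -0.3847, 0.0956]
orientation: [-2.148, -2.29, -0.0]
force: [0.4, 0.9, -0.5]
opening: 0.0307
```

Run:
```python
from h import *
from scipy.spatial.transform import Rotation as Ro
ci=look('w8.png'); s=monitor.read_state(); T=s['tool_pos'];R=Ro.from_rotvec(s['orientation']).as_matrix()
print(s['opening'],R.round(3).tolist())
cells('w8.png',ci,T[2]-.005)
im=cv2.imread('pics/w8.png')
for p in ([0,0,.005],[.016,0,.005],[-.016,0,.005],[0,.016,.011],[0,-.016,.011],[.0075,.016,.011],[.0075,-.016,.011]):
    u=proj(ci,T+R@np.array(p))*1.5; print(p,u.round(1)); cv2.circle(im,tuple(int(x) for x in u.round()),2,(255,0,255),-1)
cv2.imwrite('pics/w8m.png',cv2.resize(im[290:470,250:540],None,fx=2.6,fy=2.6))
```

```text
t 11.5 tcp [ 0.4295 -0.3847  0.0956] dq 0.0027
0.030673686229454603 [[-0.064, 0.998, -0.001], [0.998, 0.064, 0.001], [0.001, -0.001, -1.0]]
cell? [422.6  32.9] 1725 [ 0.4321 -0.2667  0.0906]
cell? [571.  43.] 1714 [ 0.4809 -0.2665  0.0906]
cell? [391.6 352.7] 2122 [ 0.4292 -0.3807  0.0906]
[0, 0, 0.005] [391.7 361.9]
[0.016, 0, 0.005] [391.7 324.7]
[-0.016, 0, 0.005] [391.7 397.2]
[0, 0.016, 0.011] [430.2 355.4]
[0, -0.016, 0.011] [353.1 355.5]
[0.0075, 0.016, 0.011] [430.6 338.7]
[0.0075, -0.016, 0.011] [352.7 338.8]
```

View pics/w8m.png

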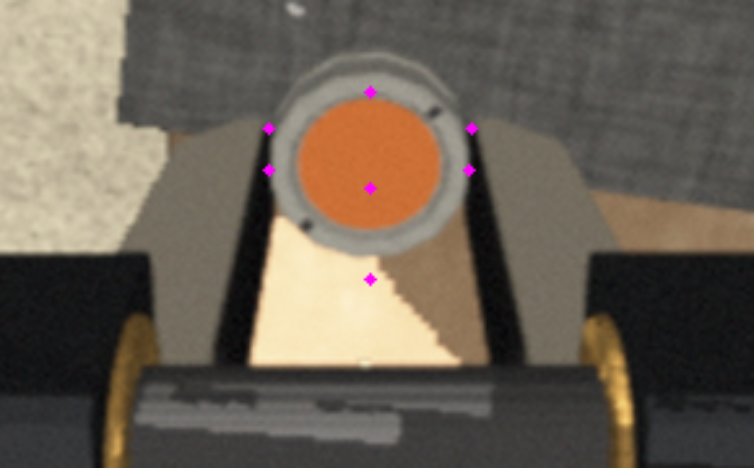

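The held cell sits centred between the fingers and about 2.6 mm ahead towards tool +x (cell at crop (370,164), TCP mark at (370,188)). I'll allow for that and carry it to nest 1's corner.

>>> servo_tool([
  [[0.6, 7.9, 45.4, 3, 0, 0, 0], [0.6, 7.9, 45.4, 3, 0, 0, 0], [0.6, 7.9, 45.4, 3, 0, 0, 0], [0.6, 7.9, 45.4, 3, 0, 0, 0], [0.6, 7.9, 45.4, 3, 0, 0, 0], [0.6, 7.9, 45.4, 3, 0, 0, 0], [0.6, 7.9, 45.4, 3, 0, 0, 0], [0.6, 7.9, 45.4, 3, 0, 0, 0], [0.6, 7.9, 45.4, 3, 0, 0, 0], [0.6, 7.7, 45.1, 3, 0, 0, 0], [0.6, 0, 0, 0, 0, 0, 0], [0.6, 0, 0, 0, 0, 0, 0]],
])

```text
t: 12.75
tool_pos: [0.5084, 0.0693, 0.1262]
orientation: [-2.146, -2.294, 0.001]
force: [-0.5, -1.2, -0.7]
opening: 0.0309
```

Run:
```python
from h import *
ci=look('w9.png'); s=monitor.read_state(); print(s['opening'])
cells('w9.png',ci,s['tool_pos'][2]-.005)
for c,a in spots('w9.png',(250,100,500,420),amin=200,amax=1500): print(c.round(1),a,ray(ci,*(c/1.5),.014).round(4))
```

```text
t 12.75 tcp [0.5084 0.0693 0.1262] dq 0.0472
0.030857221902730006
cell? [391.6 352.7] 2132 [0.5082 0.0732 0.1211]
[490.3 196.8] 851 [0.5641 0.1294 0.014 ]
[336.2 316. ] 374 [0.4738 0.047  0.014 ]
[443.2 315.2] 387 [0.5434 0.0522 0.014 ]
[345.6 386.7] 895 [ 0.4818 -0.0041  0.014 ]
[437.3 386.5] 937 [5.445e-01 1.000e-04 1.400e-02]
[487.2 403. ] 812 [ 0.5802 -0.0103  0.014 ]
[390.  406.7] 251 [ 0.5132 -0.0176  0.014 ]
```

>>> servo_tool([
  [[0.6, 0, 0, -15, 0, 0, 0], [0.6, 0, 0, -25, 0, 0, 0], [0.6, 0, 0, -20, 0, 0, 0], [0.6, 0, 0, -16, 0, 0, 0], [0.6, 0, 0, -9, 0, 0, 0], [0.6, 0, 0, -5, 0, 0, 0], [0.6, 0, 0, -2.5, 0, 0, 0], [0.6, 0, 0, 0, 0, 0, 0], [0.6, 0, 0, 0, 0, 0, 0]],
])

```text
t: 13.7
tool_pos: [0.5094, 0.0681, 0.0347]
orientation: [2.15, 2.29, 0.001]
force: [0.1, -0.7, 0.0]
opening: 0.0308
```

>>> servo_tool([
  [[0.6, 0.2, -3, 0, 0, 0, 0], [0.6, 0.2, -3, 0, 0, 0, 0], [0.6, 0.2, -3, 0, 0, 0, 0], [0.6, 0.2, -3, 0, 0, 0, 0], [0.6, 0, 0, 0, 0, 0, 0], [0.6, 0, 0, 0, 0, 0, 0]],
])

```text
t: 14.3
tool_pos: [0.5101, 0.0561, 0.0346]
orientation: [2.149, 2.29, 0.001]
force: [1.2, -0.6, 5.0]
opening: 0.0304
```

>>> servo_tool([
  [[0.3, 0, 0, 0, 0, 0, 0], [0.15, 0, 0, 0, 0, 0, 0], [0.1, 0, 0, 0, 0, 0, 0], [0.1, 0, 0, 0, 0, 0, 0], [0.1, 0, 0, 5, 0, 0, 0], [0.1, 0, 0, 15, 0, 0, 0], [0.1, 0, 0, 20, 0, 0, 0], [0.5, -0.5, 6, 0, 0, 0, 0], [1, -0.8, 10, 0, 0, 0, 0], [1, -0.8, 10, 0, 0, 0, 0], [1, -0.7, 6.4, 0, 0, 0, 0], [1, 0, 0, 0, 0, 0, 0]],
])

```text
t: 15.5
tool_pos: [0.506, 0.09, 0.0733]
orientation: [-2.147, -2.292, 0.001]
force: [-0.4, 0.2, -1.0]
opening: 0.0063
```

>>> servo_tool([
  [[1, 0, 0, 0, 0, 0, 0], [1, 0, 0, 0, 0, 0, 0]],
])

```text
t: 15.7
tool_pos: [0.5066, 0.0887, 0.0738]
orientation: [-2.149, -2.291, 0.001]
force: [-0.4, 0.4, 0.0]
opening: 0.0007
```

Run:
```python
from h import *
ci=look('w10.png'); s=monitor.read_state(); print(s['opening'],s['force'].round(1))
cells('w10.png',ci,.028)
```

```text
t 15.7 tcp [0.5066 0.0887 0.0738] dq 0.0057
0.0004322641830571876 [-0.6  0.3 -0.4]
```

>>> servo_tool([
  [[1, 0, 0, -15, 0, 0, 0], [1, 0, 0, -14, 0, 0, 0], [1, 0, 0, -8, 0, 0, 0], [1, 0, 0, -3.5, 0, 0, 0], [1, 0, 0, 0, 0, 0, 0], [1, 0.2, -3, 0, 0, 0, 0], [1, 0.2, -3, 0, 0, 0, 0], [1, 0.2, -3, 0, 0, 0, 0], [1, 0.2, -3, 0, 0, 0, 0], [1, 0.2, -3, 0, 0, 0, 0], [1, 0.2, -2, 0, 0, 0, 0], [1, 0, 0, 0, 0, 0, 0]],
])

```text
t: 16.95
tool_pos: [0.508, 0.0716, 0.0337]
orientation: [-2.15, -2.291, -0.0]
force: [-0.0, -0.7, -1.1]
opening: 0.0007
```

>>> servo_tool([
  [[1, 0.06, -1, 0, 0, 0, 0], [1, 0, 0, 0, 0, 0, 0]],
])

```text
t: 17.15
tool_pos: [0.5079, 0.0711, 0.0336]
orientation: [-2.149, -2.291, -0.0]
force: [-0.9, 2.0, 0.9]
opening: 0.0003
```

>>> servo_tool([
  [[1, 0.06, -1, 0, 0, 0, 0], [1, 0, 0, 0, 0, 0, 0]],
])

```text
t: 17.35
tool_pos: [0.5078, 0.0705, 0.0336]
orientation: [-2.149, -2.29, -0.001]
force: [-2.7, 4.1, 2.4]
opening: 0.0002
```

>>> servo_tool([
  [[1, 0.06, -1, 0, 0, 0, 0], [1, 0.03, -0.5, 0, 0, 0, 0], [1, 0, 0, 0, 0, 0, 0]],
])

```text
t: 17.65
tool_pos: [0.5079, 0.0692, 0.0336]
orientation: [-2.149, -2.29, -0.001]
force: [-1.3, 6.2, 1.0]
opening: 0.0004
```

>>> servo_tool([
  [[1, -0.5, 8, 0, 0, 0, 0], [1, -0.5, 8, 5, 0, 0, 0], [1, 0, 0, 30, 0, 0, 0], [1, 0, 0, 40, 0, 0, 0], [1, -2, 30, 20, 0, 0, 0], [1, -2, 30, 0, 0, 0, 0], [1, 0, 10, 0, 0, 0, 0], [1, 0, 0, 0, 0, 0, 0], [1, 0, 0, 0, 0, 0, 0], [1, 0, 0, 0, 0, 0, 0], [1, 0, 0, 0, 0, 0, 0]],
])

```text
t: 18.75
tool_pos: [0.503, 0.1534, 0.1282]
orientation: [-2.151, -2.29, 0.001]
force: [-0.0, -1.0, -0.1]
opening: 0.0006
```

Run:
```python
from h import *
ci=look('w11.png'); s=monitor.read_state(); print(s['opening'],s['force'].round(1))
cells('w11.png',ci,.028)
for c,a in spots('w11.png',(200,60,560,420),amin=150,amax=1500): print(c.round(1),a,ray(ci,*(c/1.5),.014).round(4))
im=cv2.imread('pics/w11.png'); cv2.imwrite('pics/w11c.png',cv2.resize(im[190:370,230:550],None,fx=2.4,fy=2.4))
```

```text
t 18.75 tcp [0.503  0.1534 0.1282] dq 0.0054
0.00046801451247854056 [ 0.1 -0.4 -0.3]
```

View pics/w11c.png

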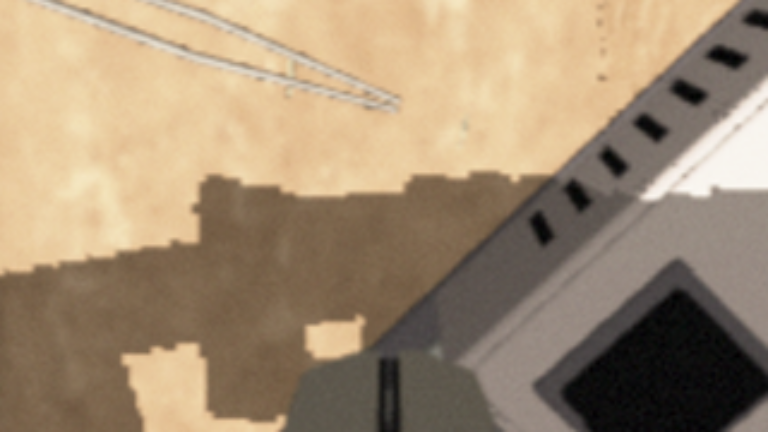

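The camera faces away from the cartridge here (I went to the wrong side; the cartridge is out of view). I'll go to its -y side and look back.

>>> servo_tool([
  [[0, 1, -40, 3, 0, 0, 0], [0, 1, -42, 3, 0, 0, 0], [0, 1, -42, 3, 0, 0, 0], [0, 1, -42, 3, 0, 0, 0], [0, 1, -42, 3, 0, 0, 0], [0, 1, -32, 3, 0, 0, 0], [0, 1, -10, 3, 0, 0, 0], [0, 0, 0, 0, 0, 0, 0], [0, 0, 0, 0, 0, 0, 0], [0, 0, 0, 0, 0, 0, 0], [0, 0, 0, 0, 0, 0, 0]],
])

```text
t: 19.9
tool_pos: [0.5101, -0.0944, 0.1494]
orientation: [-2.147, -2.292, 0.0]
force: [0.2, 0.5, -0.2]
opening: 0.0467
```

Run:
```python
from h import *
ci=look('w12.png'); s=monitor.read_state(); print(s['opening'],s['force'].round(1))
cells('w12.png',ci,.028)
for c,a in spots('w12.png',(200,60,560,420),amin=200,amax=900): print(c.round(1),a,ray(ci,*(c/1.5),.014).round(4))
im=cv2.imread('pics/w12.png'); cv2.imwrite('pics/w12c.png',cv2.resize(im[60:360,200:600],None,fx=1.9,fy=1.9))
```

```text
t 19.9 tcp [ 0.5101 -0.0944  0.1494] dq 0.0039
0.04616438282644776 [-0.3 -1.   0.9]
cell? [407.3  50.3] 1183 [0.5102 0.0436 0.028 ]
cell? [641.2 297.1] 575 [ 0.6767 -0.0935  0.028 ]
cell? [615.1 293.8] 260 [ 0.6589 -0.0924  0.028 ]
cell? [592.7 323.9] 485 [ 0.6482 -0.1145  0.028 ]
cell? [612.5 371.2] 555 [ 0.669  -0.1487  0.028 ]
[357.  108.6] 548 [0.4819 0.0122 0.014 ]
[453.8 110. ] 557 [0.5418 0.0153 0.014 ]
[404.3 159.7] 505 [ 0.5133 -0.0162  0.014 ]
[293.  224.4] 587 [ 0.4424 -0.0622  0.014 ]
```

View pics/w12c.png

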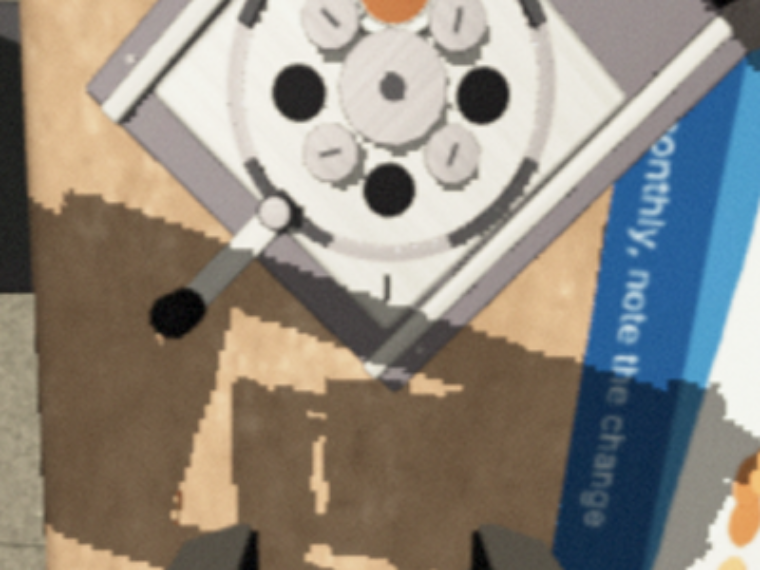

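Cell 1 reads 29.9 mm from the measured hub, tucked under two heads and the flange (crop (395,10)), so it is seated. Now turn the wrist 90° and go above cell B for nest 4.

>>> servo_tool([
  [[0, -0.2, -13, 0, 0, 0, -0.1309], [0, -0.2, -13, 0, 0, 0, -0.1309], [0, -0.2, -13, 0, 0, 0, -0.1309], [0, -0.2, -13, 0, 0, 0, -0.1309], [0, -0.2, -13, 0, 0, 0, -0.1309], [0, -0.2, -13, 0, 0, 0, -0.1309], [0, -0.2, -13, 0, 0, 0, -0.1309], [0, -0.2, -13, 0, 0, 0, -0.1309], [0, -0.2, -12, 0, 0, 0, -0.1309], [0, -0.2, -12, 0, 0, 0, -0.1309], [0, 0, -12, 0, 0, 0, -0.1309], [0, 0, -12, 0, 0, 0, -0.1309]],
])

```text
t: 21.15
tool_pos: [0.5084, -0.2474, 0.1495]
orientation: [-3.14, -0.093, 0.0]
force: [0.1, 0.1, -0.2]
opening: 0.0464
```

>>> servo_tool([
  [[0, 0, 0, 0, 0, 0, 0], [0, 0, 0, 0, 0, 0, 0], [0, 0, 0, 0, 0, 0, 0], [0, 0, 0, 0, 0, 0, 0]],
])

```text
t: 21.55
tool_pos: [0.5083, -0.2469, 0.1496]
orientation: [-3.14, -0.104, 0.0]
force: [0.0, -0.4, -0.2]
opening: 0.0465
```

Run:
```python
from h import *
ci=look('w13.png'); s=monitor.read_state(); print(s['opening'],s['q'].round(2))
cells('w13.png',ci,.016)
```

```text
t 21.55 tcp [ 0.5083 -0.2469  0.1496] dq 0.0092
0.04658184050250032 [-0.54  0.09  1.68  0.    1.37  0.96]
cell? [212.   19.7] 791 [ 0.6583 -0.1327  0.016 ]
cell? [391.  278.4] 731 [ 0.5089 -0.2473  0.016 ]
cell? [384.4 373.4] 621 [ 0.4367 -0.2472  0.016 ]
```

>>> servo_tool([
  [[0, 1, 0, -20, 0, 0, 0], [0, 1, 0, -25, 0, 0, 0], [0, 0, 0, -25, 0, 0, 0], [0, 0, 0, -22, 0, 0, 0], [0, 0, 0, -16, 0, 0, 0], [0, 0, 0, -10, 0, 0, 0], [0, 0, 0, -6, 0, 0, 0], [0, 0, 0, -3, 0, 0, 0], [0, 0, 0, -1.5, 0, 0, 0], [0, 0, 0, 0, 0, 0, 0], [0.3, 0, 0, 0, 0, 0, 0], [0.6, 0, 0, 0, 0, 0, 0]],
])

```text
t: 22.8
tool_pos: [0.5106, -0.2479, 0.0217]
orientation: [3.14, 0.1, 0.001]
force: [-0.6, -0.5, 0.6]
opening: 0.0349
```

>>> servo_tool([
  [[0.6, 0, 0, 0, 0, 0, 0], [0.6, 0, 0, 0, 0, 0, 0], [0.6, 0, 0, 0, 0, 0, 0], [0.6, 0, 0, 15, 0, 0, 0], [0.6, 0, 0, 30, 0, 0, 0], [0.6, 0, 0, 40, 0, 0, 0], [0.6, 0, 0, 20, 0, 0, 0], [0.6, 0, 0, 0, 0, 0, 0], [0.6, 0, 0, 0, 0, 0, 0], [0.6, 0, 0, 0, 0, 0, 0]],
])

```text
t: 23.8
tool_pos: [0.5091, -0.247, 0.1245]
orientation: [-3.139, -0.1, 0.004]
force: [-0.5, -0.1, -2.0]
opening: 0.0307
```

Run:
```python
from h import *
ci=look('w14.png'); s=monitor.read_state(); print(s['opening'])
cells('w14.png',ci,s['tool_pos'][2]-.005)
```

```text
t 23.8 tcp [ 0.5091 -0.247   0.1245] dq 0.0114
0.030783312101178628
cell? [193.5   8.6] 823 [ 0.63   -0.1761  0.1193]
cell? [391.6 365.5] 2100 [ 0.508  -0.2477  0.1193]
```

>>> servo_tool([
  [[0.6, 8.8, 38, 0, 0, 0, 0], [0.6, 8.8, 38, 0, 0, 0, 0], [0.6, 8.8, 38, 0, 0, 0, 0], [0.6, 8.8, 38, 0, 0, 0, 0], [0.6, 8.8, 38, 0, 0, 0, 0], [0.6, 8.8, 38, 0, 0, 0, 0], [0.6, 8.6, 38.6, 0, 0, 0, 0], [0.6, 0, 0, 0, 0, 0, 0], [0.6, 0, 0, 0, 0, 0, 0], [0.6, 0, 0, 0, 0, 0, 0]],
])

```text
t: 24.85
tool_pos: [0.5708, 0.0182, 0.1251]
orientation: [3.14, 0.099, -0.003]
force: [-0.0, -1.1, -1.0]
opening: 0.031
```

Run:
```python
from h import *
ci=look('w15.png'); s=monitor.read_state(); print(s['opening'])
cells('w15.png',ci,s['tool_pos'][2]-.005)
```

```text
t 24.85 tcp [0.5708 0.0182 0.1251] dq 0.0162
0.030896720906276848
cell? [604.3  95.5] 1108 [ 0.6744 -0.0478  0.1204]
cell? [729.8 104.4] 128 [ 0.6744 -0.0909  0.1204]
cell? [698.1 120. ] 922 [ 0.6688 -0.0814  0.1204]
cell? [595.8 130.5] 482 [ 0.6632 -0.0471  0.1204]
cell? [634.3 153.6] 806 [ 0.6566 -0.062   0.1204]
cell? [391.6 365.6] 2107 [0.5699 0.0176 0.1204]
cell? [355.2 387.1] 91 [0.5593 0.0318 0.1204]
```

>>> servo_tool([
  [[0.6, 0, 0, -15, 0, 0, 0], [0.6, 0, 0, -25, 0, 0, 0], [0.6, 0, 0, -20, 0, 0, 0], [0.6, 0, 0, -15, 0, 0, 0], [0.6, 0, 0, -8, 0, 0, 0], [0.6, 0, 0, -4.5, 0, 0, 0], [0.6, 0, 0, -2.5, 0, 0, 0], [0.6, 0, 0, 0, 0, 0, 0], [0.6, 0, 0, 0, 0, 0, 0], [0.6, 0, 0, 0, 0, 0, 0]],
])

```text
t: 25.9
tool_pos: [0.5722, 0.019, 0.037]
orientation: [3.14, 0.1, 0.002]
force: [0.4, 0.0, -0.6]
opening: 0.0308
```

>>> servo_tool([
  [[0.6, 0, 0, -1.5, 0, 0, 0], [0.6, 0, 0, -1, 0, 0, 0], [0.6, 0, 0, 0, 0, 0, 0], [0.6, -3, -0.2, 0, 0, 0, 0], [0.6, -3, -0.2, 0, 0, 0, 0], [0.6, -3, -0.2, 0, 0, 0, 0], [0.6, -3, -0.2, 0, 0, 0, 0], [0.6, 0, 0, 0, 0, 0, 0], [0.6, 0, 0, 0, 0, 0, 0]],
])

```text
t: 26.8
tool_pos: [0.5594, 0.0181, 0.0337]
orientation: [-3.14, -0.1, 0.0]
force: [-0.3, 0.6, 0.8]
opening: 0.0307
```

>>> servo_tool([
  [[0.6, 0, 0, -0.7, 0, 0, 0], [0.3, 0, 0, 0, 0, 0, 0], [0.15, 0, 0, 0, 0, 0, 0], [0.1, 0, 0, 0, 0, 0, 0], [0.1, 0, 0, 0, 0, 0, 0], [0.1, 0, 0, 5, 0, 0, 0], [0.1, 0, 0, 15, 0, 0, 0], [0.1, 0, 0, 20, 0, 0, 0], [0.6, 6, 0.5, 0, 0, 0, 0], [1, 10, 1, 0, 0, 0, 0], [1, 10.6, 1, 0, 0, 0, 0], [1, 0, 0, 0, 0, 0, 0]],
])

```text
t: 28.0
tool_pos: [0.5872, 0.0208, 0.0723]
orientation: [-3.14, -0.1, 0.0]
force: [0.1, 1.1, -0.0]
opening: 0.0142
```

>>> servo_tool([
  [[1, 0, 0, 0, 0, 0, 0], [1, 0, 0, 0, 0, 0, 0], [1, 0, 0, 0, 0, 0, 0], [1, 0, 0, -15, 0, 0, 0], [1, 0, 0, -14, 0, 0, 0], [1, 0, 0, -7, 0, 0, 0], [1, 0, 0, -3.5, 0, 0, 0], [1, 0, 0, 0, 0, 0, 0], [1, 0, 0, 0, 0, 0, 0]],
])

```text
t: 28.9
tool_pos: [0.5863, 0.0206, 0.0336]
orientation: [3.14, 0.1, 0.0]
force: [-1.5, -0.2, -0.8]
opening: 0.0005
```

>>> servo_tool([
  [[1, -3, -0.2, 0, 0, 0, 0], [1, -3, -0.2, 0, 0, 0, 0], [1, -3, -0.2, 0, 0, 0, 0], [1, -3, -0.2, 0, 0, 0, 0], [1, -3, -0.2, 0, 0, 0, 0], [1, -3, -0.2, 0, 0, 0, 0], [1, -1, -0.06, 0, 0, 0, 0], [1, 0, 0, 0, 0, 0, 0], [1, 0, 0, 0, 0, 0, 0]],
])

```text
t: 29.8
tool_pos: [0.5677, 0.0192, 0.0338]
orientation: [3.14, 0.1, 0.002]
force: [4.3, -1.3, 0.9]
opening: 0.0007
```

>>> servo_tool([
  [[1, -1, -0.06, 0, 0, 0, 0], [1, 0, 0, 0, 0, 0, 0]],
])

```text
t: 30.0
tool_pos: [0.5668, 0.0191, 0.0338]
orientation: [3.14, 0.1, 0.002]
force: [4.7, -2.6, -0.0]
opening: 0.0005
```

>>> servo_tool([
  [[1, -1, -0.06, 0, 0, 0, 0], [1, 0, 0, 0, 0, 0, 0]],
])

```text
t: 30.2
tool_pos: [0.5657, 0.0191, 0.0337]
orientation: [3.14, 0.1, 0.002]
force: [4.1, -2.3, 0.2]
opening: 0.0006
```

>>> servo_tool([
  [[1, 6, 0.4, 0, 0, 0, 0], [1, 6, 0.4, 10, 0, 0, 0], [1, 0, 0, 30, 0, 0, 0], [1, 0, 0, 40, 0, 0, 0], [1, -20, 0, 36, 0, 0, 0], [1, -40, -2, 0, 0, 0, 0], [1, -45, -2, 0, 0, 0, 0], [1, -45, -2, 0, 0, 0, 0], [1, -28, -2, 0, 0, 0, 0], [1, -10, 0, 0, 0, 0, 0], [1, 0, 0, 0, 0, 0, 0], [1, 0, 0, 0, 0, 0, 0]],
])

```text
t: 31.4
tool_pos: [0.3898, 0.0122, 0.1501]
orientation: [-3.14, -0.1, -0.002]
force: [-0.1, 0.4, -0.6]
opening: 0.0005
```

>>> servo_tool([
  [[0, 0, 0, 0, 0, 0, 0], [0, 0, 0, 0, 0, 0, 0], [0, 0, 0, 0, 0, 0, 0]],
])

```text
t: 31.7
tool_pos: [0.3894, 0.0121, 0.1493]
orientation: [-3.14, -0.1, 0.001]
force: [0.7, -0.3, 0.4]
opening: 0.0202
```

Run:
```python
from h import *
ci=look('w16.png'); s=monitor.read_state(); print(s['opening'],s['force'].round(1))
cells('w16.png',ci,.028)
for c,a in spots('w16.png',(150,0,700,400),amin=200,amax=1500): print(c.round(1),a,ray(ci,*(c/1.5),.014).round(4))
im=cv2.imread('pics/w16.png'); cv2.imwrite('pics/w16c.png',cv2.resize(im[0:300,180:580],None,fx=1.9,fy=1.9))
```

```text
t 31.7 tcp [0.3894 0.0121 0.1493] dq 0.006
0.02419202187227022 [0.7 0.4 0.7]
cell? [398.3  24.6] 1244 [0.5407 0.0172 0.028 ]
cell? [348.3  84.9] 1110 [0.5079 0.0441 0.028 ]
[227.5  16.1] 1253 [0.5424 0.1174 0.014 ]
[448.2  88.1] 660 [ 0.512  -0.0157  0.014 ]
[399.1 139.8] 593 [0.4802 0.0123 0.014 ]
[448.5 156.5] 213 [ 0.4721 -0.0198  0.014 ]
[511.  206.6] 587 [ 0.4433 -0.0641  0.014 ]
```

View pics/w16c.png

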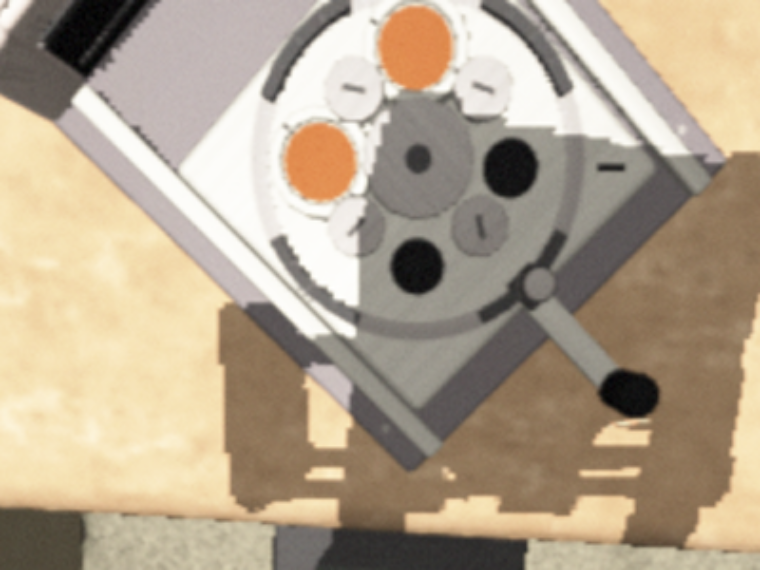

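Cells 1 and 4 are in their nests: crop (320,162) and (415,45). Cell 1 is within 0.3 mm of seated. Cell 4 reads about 1 mm off, so I'll nudge it again later. Now cell A.

>>> servo_tool([
  [[0, 6.8, -37, 0, 0, 0, 0], [0, 6.8, -37, 0, 0, 0, 0], [0, 6.8, -37, 0, 0, 0, 0], [0, 6.8, -37, 0, 0, 0, 0], [0, 6.8, -37, 0, 0, 0, 0], [0, 6.8, -37, 0, 0, 0, 0], [0, 6.8, -37, 0, 0, 0, 0], [0, 0, 0, 0, 0, 0, 0], [0, 0, 0, 0, 0, 0, 0], [0, 0, 0, 0, 0, 0, 0], [0, 0, 0, 0, 0, 0, 0]],
])

```text
t: 32.85
tool_pos: [0.4368, -0.2459, 0.1493]
orientation: [-3.14, -0.102, 0.0]
force: [0.9, 0.4, 0.7]
opening: 0.0465
```

Run:
```python
from h import *
ci=look('w17.png'); s=monitor.read_state(); print(s['opening'],s['q'].round(2))
cells('w17.png',ci,.016)
```

```text
t 32.85 tcp [ 0.4368 -0.2459  0.1493] dq 0.0049
0.04637323068325838 [-0.62 -0.09  1.86  0.    1.37  0.89]
cell? [392.4 279.3] 727 [ 0.4369 -0.2472  0.016 ]
```

>>> servo_tool([
  [[0, 0, -1.2, -20, 0, 0, 0], [0, 0, 0, -25, 0, 0, 0], [0, 0, 0, -25, 0, 0, 0], [0, 0, 0, -22, 0, 0, 0], [0, 0, 0, -16, 0, 0, 0], [0, 0, 0, -10, 0, 0, 0], [0, 0, 0, -6, 0, 0, 0], [0, 0, 0, -3, 0, 0, 0], [0, 0, 0, -1.3, 0, 0, 0], [0, 0, 0, 0, 0, 0, 0], [0.3, 0, 0, 0, 0, 0, 0], [0.6, 0, 0, 0, 0, 0, 0]],
])

```text
t: 34.1
tool_pos: [0.4371, -0.2484, 0.0217]
orientation: [3.139, 0.1, 0.001]
force: [-1.0, 0.9, 0.6]
opening: 0.0348
```

>>> servo_tool([
  [[0.6, 0, 0, 0, 0, 0, 0], [0.6, 0, 0, 0, 0, 0, 0], [0.6, 0, 0, 0, 0, 0, 0], [0.6, 0, 0, 15, 0, 0, 0], [0.6, 0, 0, 30, 0, 0, 0], [0.6, 0, 0, 40, 0, 0, 0], [0.6, 0, 0, 20, 0, 0, 0], [0.6, 0, 0, 0, 0, 0, 0], [0.6, 0, 0, 0, 0, 0, 0], [0.6, 0, 0, 0, 0, 0, 0]],
])

```text
t: 35.1
tool_pos: [0.4357, -0.2474, 0.1242]
orientation: [-3.138, -0.1, 0.004]
force: [-0.2, 0.3, -1.3]
opening: 0.0307
```

Run:
```python
from h import *
ci=look('w18.png'); s=monitor.read_state(); print(s['opening'])
cells('w18.png',ci,s['tool_pos'][2]-.005)
```

```text
t 35.1 tcp [ 0.4357 -0.2474  0.1242] dq 0.0064
0.030874944442276626
cell? [391.6 362.5] 2108 [ 0.436  -0.248   0.1191]
```

>>> servo_tool([
  [[0.6, 3, 36.9, 0, 0, 0, 0], [0.6, 3, 36.9, 0, 0, 0, 0], [0.6, 3, 36.9, 0, 0, 0, 0], [0.6, 3, 36.9, 0, 0, 0, 0], [0.6, 3, 36.9, 0, 0, 0, 0], [0.6, 3, 36.9, 0, 0, 0, 0], [0.6, 2.7, 36.6, 0, 0, 0, 0], [0.6, 0, 0, 0, 0, 0, 0], [0.6, 0, 0, 0, 0, 0, 0], [0.6, 0, 0, 0, 0, 0, 0]],
])

```text
t: 36.15
tool_pos: [0.4569, 0.0092, 0.1253]
orientation: [3.14, 0.099, -0.002]
force: [-0.8, -0.7, -0.8]
opening: 0.0307
```

Run:
```python
from h import *
ci=look('w19.png'); s=monitor.read_state(); print(s['opening'])
cells('w19.png',ci,s['tool_pos'][2]-.005)
```

```text
t 36.15 tcp [0.4569 0.0092 0.1253] dq 0.0164
0.031146924062531643
cell? [385.4 148. ] 1303 [0.5391 0.0159 0.1205]
cell? [335.  205.1] 1131 [0.5183 0.033  0.1205]
cell? [391.6 362.6] 2121 [0.4573 0.0086 0.1205]
```

Still held. Lowering to the plate; command z 0.034.

>>> servo_tool([
  [[0.6, 0, 0.8, -15, 0, 0, 0], [0.6, 0, 0, -25, 0, 0, 0], [0.6, 0, 0, -20, 0, 0, 0], [0.6, 0, 0, -15, 0, 0, 0], [0.6, 0, 0, -9, 0, 0, 0], [0.6, 0, 0, -5, 0, 0, 0], [0.6, 0, 0, -2.3, 0, 0, 0], [0.6, 0, 0, -1, 0, 0, 0], [0.6, 0, 0, 0, 0, 0, 0], [0.6, 0, 0, 0, 0, 0, 0]],
])

```text
t: 37.2
tool_pos: [0.458, 0.0106, 0.0345]
orientation: [3.14, 0.1, 0.002]
force: [-0.5, 0.5, -0.3]
opening: 0.0307
```

>>> servo_tool([
  [[0.6, 0, 0, -1, 0, 0, 0], [0.3, 0, 0, 0, 0, 0, 0], [0.15, 0, 0, 0, 0, 0, 0], [0.1, 0, 0, 0, 0, 0, 0], [0.1, 0, 0, 0, 0, 0, 0], [0.1, 0, 0, 5, 0, 0, 0], [0.1, 0, 0, 15, 0, 0, 0], [0.1, 0, 0, 20, 0, 0, 0], [0.6, -10, -0.5, 0, 0, 0, 0], [1, -12, -0.7, 0, 0, 0, 0], [1, -11, -0.8, 0, 0, 0, 0], [1, 0, 0, 0, 0, 0, 0]],
])

```text
t: 38.4
tool_pos: [0.4225, 0.0087, 0.0717]
orientation: [-3.14, -0.1, 0.003]
force: [-0.1, 0.2, -0.5]
opening: 0.0146
```

>>> servo_tool([
  [[1, 0, 0, 0, 0, 0, 0], [1, 0, 0, 0, 0, 0, 0], [1, 0, 0, 0, 0, 0, 0], [1, 0, 0, -15, 0, 0, 0], [1, 0, 0, -14, 0, 0, 0], [1, 0, 0, -7, 0, 0, 0], [1, 0, 0, -3.5, 0, 0, 0], [1, 0, 0, 0, 0, 0, 0], [1, 0, 0, 0, 0, 0, 0]],
])

```text
t: 39.3
tool_pos: [0.4249, 0.0086, 0.0338]
orientation: [3.14, 0.1, 0.001]
force: [0.3, -0.7, -0.2]
opening: 0.0006
```

Run:
```python
from h import *
ci=look('w20.png'); s=monitor.read_state(); print(s['opening'],s['force'].round(1))
cells('w20.png',ci,.028)
for c,a in spots('w20.png',(200,60,600,330),amin=600,amax=3500): print(c.round(1),a,ray(ci,*(c/1.5),.014).round(4))
```

```text
t 39.3 tcp [0.4249 0.0086 0.0338] dq 0.006
0.0004311879801330482 [ 0.3 -0.4 -0.3]
cell? [385.5  41.1] 3758 [0.5406 0.0174 0.028 ]
cell? [303.9 139.5] 3097 [0.5081 0.044  0.028 ]
cell? [391.8 284.3] 2455 [0.4576 0.01   0.028 ]
[467.4 140.7] 1722 [ 0.5121 -0.0153  0.014 ]
[479.4 231.8] 1107 [ 0.4777 -0.024   0.014 ]
[389.  219.7] 1448 [0.4803 0.0126 0.014 ]
[561.5 316.8] 1178 [ 0.4438 -0.0633  0.014 ]
```

>>> servo_tool([
  [[1, 3, 0.2, 0, 0, 0, 0], [1, 3, 0.2, 0, 0, 0, 0], [1, 3, 0.2, 0, 0, 0, 0], [1, 3, 0.2, 0, 0, 0, 0], [1, 3, 0.2, 0, 0, 0, 0], [1, 3, 0.2, 0, 0, 0, 0], [1, 3, 0.2, 0, 0, 0, 0], [1, 3, 0.2, 0, 0, 0, 0], [1, 3, 0.2, 0, 0, 0, 0], [1, 2, 0.2, 0, 0, 0, 0], [1, 0, 0, 0, 0, 0, 0], [1, 0, 0, 0, 0, 0, 0]],
])

```text
t: 40.55
tool_pos: [0.4535, 0.0107, 0.0333]
orientation: [3.14, 0.1, 0.0]
force: [0.4, -0.5, 0.2]
opening: 0.0006
```

>>> servo_tool([
  [[1, 1, 0.06, 0, 0, 0, 0], [1, 0, 0, 0, 0, 0, 0]],
])

```text
t: 40.75
tool_pos: [0.4541, 0.0108, 0.0332]
orientation: [-3.14, -0.1, 0.001]
force: [-2.3, 0.8, 1.8]
opening: 0.0006
```

>>> servo_tool([
  [[1, 1, 0.06, 0, 0, 0, 0], [1, 0, 0, 0, 0, 0, 0]],
])

```text
t: 40.95
tool_pos: [0.4544, 0.0109, 0.033]
orientation: [-3.14, -0.1, 0.004]
force: [-6.2, 0.6, 3.5]
opening: 0.0003
```

>>> servo_tool([
  [[1, 0, -0.6, 0, 0, 0, 0], [1, 0, -0.6, 0, 0, 0, 0], [1, 0, 0.8, 0, 0, 0, 0], [1, 0, 0.8, 0, 0, 0, 0], [1, 0, 0.8, 0, 0, 0, 0], [1, 0, -0.6, 0, 0, 0, 0], [1, 0, -0.6, 0, 0, 0, 0], [1, 0, 0, 0, 0, 0, 0]],
])

```text
t: 41.75
tool_pos: [0.455, 0.0109, 0.0331]
orientation: [-3.14, -0.1, 0.002]
force: [-4.8, 3.2, 0.4]
opening: 0.0005
```

>>> servo_tool([
  [[1, -4, -0.3, 0, 0, 0, 0], [1, -8, -0.5, 0, 0, 0, 0], [1, -10, -0.6, 10, 0, 0, 0], [1, -12, 0, 15, 0, 0, 0], [1, -6, 0, 25, 0, 0, 0], [1, 0, 0, 10, 0, 0, 0], [1, 0, 0, 0, 0, 0, 0], [1, 0, 0, 0, 0, 0, 0], [1, 0, 0, 0, 0, 0, 0], [1, 0, 0, 0, 0, 0, 0]],
])

```text
t: 42.75
tool_pos: [0.4148, 0.0094, 0.0922]
orientation: [-3.14, -0.1, 0.003]
force: [-0.8, 0.6, -0.1]
opening: 0.0005
```

Run:
```python
from h import *
ci=look('w21.png'); s=monitor.read_state(); print(s['opening'],s['force'].round(1))
cells('w21.png',ci,.028)
for c,a in spots('w21.png',(200,0,600,330),amin=300,amax=3500): print(c.round(1),a,ray(ci,*(c/1.5),.014).round(4))
im=cv2.imread('pics/w21.png'); cv2.imwrite('pics/w21c.png',cv2.resize(im[0:300,180:580],None,fx=1.9,fy=1.9))
```

```text
t 42.75 tcp [0.4148 0.0094 0.0922] dq 0.0024
0.0004251738825684956 [1.  0.6 1.1]
cell? [390.6  49.9] 1980 [0.5406 0.0172 0.028 ]
cell? [329.3 122.7] 1695 [0.508 0.044 0.028]
cell? [393.2 188.3] 1605 [0.4798 0.0121 0.028 ]
[210.7  13.9] 689 [0.5534 0.1027 0.014 ]
[452.  124.4] 981 [ 0.5121 -0.0155  0.014 ]
[461.3 194.6] 604 [ 0.478  -0.0239  0.014 ]
[528.1 266.5] 961 [ 0.4417 -0.0647  0.014 ]
```

View pics/w21c.png

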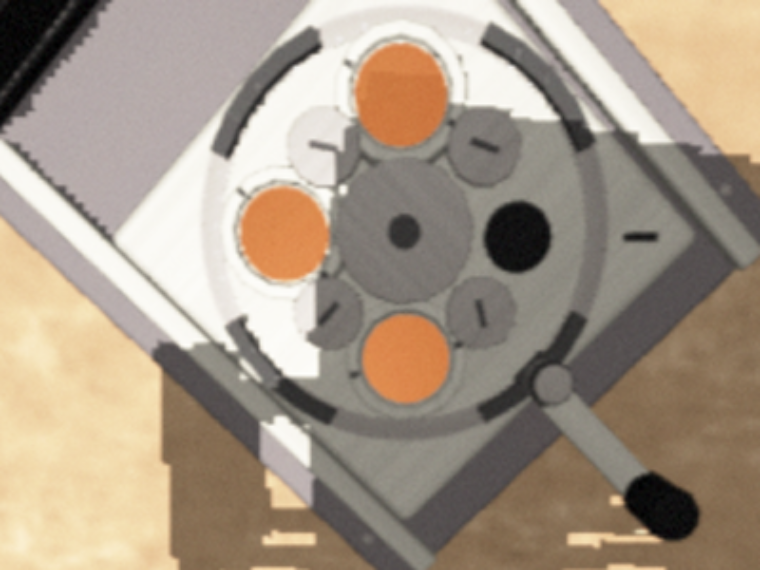

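All three cells sit under the heads: crop (402,97), (285,233), (405,358). Cells 1 and 2 match the nests within measurement noise, while cell 4 still reads a little sideways, so I'm giving it one more nudge with a small sideways wiggle.

>>> servo_tool([
  [[1, 20, 2, 0, 0, 0, 0], [1, 42, 2.5, 0, 0, 0, 0], [1, 45, 2.5, 0, 0, 0, 0], [1, 42, 2.5, 0, 0, 0, 0], [1, 24, 2, 0, 0, 0, 0], [1, 0, 0, 0, 0, 0, 0], [1, 0, 0, -15, 0, 0, 0], [1, 0, 0, -20, 0, 0, 0], [1, 0, 0, -15, 0, 0, 0], [1, 0, 0, -6, 0, 0, 0], [1, 0, 0, -3, 0, 0, 0], [1, 0, 0, 0, 0, 0, 0]],
])

```text
t: 44.0
tool_pos: [0.5882, 0.0209, 0.0342]
orientation: [-3.14, -0.1, 0.0]
force: [0.5, -1.0, 0.6]
opening: 0.0005
```

>>> servo_tool([
  [[1, 0, 0, 0, 0, 0, 0], [1, -3, -0.2, 0, 0, 0, 0], [1, -4, -0.2, 0, 0, 0, 0], [1, -4, -0.2, 0, 0, 0, 0], [1, -4, -0.2, 0, 0, 0, 0], [1, -3, -0.2, 0, 0, 0, 0], [1, -2, -0.2, 0, 0, 0, 0], [1, 0, 0, 0, 0, 0, 0], [1, 0, 0, 0, 0, 0, 0]],
])

```text
t: 44.9
tool_pos: [0.5685, 0.0197, 0.0344]
orientation: [3.14, 0.1, 0.0]
force: [-1.1, 0.1, -0.1]
opening: 0.0006
```

>>> servo_tool([
  [[1, -1, 0, 0, 0, 0, 0], [1, -1, 0, 0, 0, 0, 0], [1, 0, 0, 0, 0, 0, 0], [1, 0, 0, 0, 0, 0, 0]],
])

```text
t: 45.3
tool_pos: [0.5665, 0.0197, 0.0343]
orientation: [-3.14, -0.1, 0.0]
force: [0.1, 0.3, -0.4]
opening: 0.0001
```

>>> servo_tool([
  [[1, -1, 0, 0, 0, 0, 0], [1, 0, 0, 0, 0, 0, 0], [1, 0, 0, 0, 0, 0, 0]],
])

```text
t: 45.6
tool_pos: [0.5658, 0.0196, 0.0345]
orientation: [3.14, 0.1, 0.001]
force: [1.9, -1.6, -0.1]
opening: 0.0007
```

>>> servo_tool([
  [[1, -0.5, 0, 0, 0, 0, 0], [1, 0, -0.7, 0, 0, 0, 0], [1, -0.3, -0.7, 0, 0, 0, 0], [1, 0, -0.7, 0, 0, 0, 0], [1, -0.3, -0.7, 0, 0, 0, 0], [1, 0, 0, 0, 0, 0, 0]],
])

```text
t: 46.2
tool_pos: [0.5649, 0.0173, 0.0346]
orientation: [-3.139, -0.1, -0.002]
force: [4.3, 2.6, 1.1]
opening: 0.0004
```

>>> servo_tool([
  [[1, 0, 0.7, 0, 0, 0, 0], [1, -0.3, 0.7, 0, 0, 0, 0], [1, 0, 0.7, 0, 0, 0, 0], [1, 0, -0.5, 0, 0, 0, 0], [1, 0, 0, 0, 0, 0, 0]],
])

```text
t: 46.7
tool_pos: [0.5645, 0.0182, 0.0346]
orientation: [3.14, 0.1, 0.001]
force: [4.6, -0.2, -0.1]
opening: 0.0005
```

>>> servo_tool([
  [[1, 5, 0.3, 0, 0, 0, 0], [1, 8, 0.5, 10, 0, 0, 0], [1, 0, 0, 30, 0, 0, 0], [1, -20, 0, 40, 0, 0, 0], [1, -40, -2, 0, 0, 0, 0], [1, -45, -2, 0, 0, 0, 0], [1, -40, -2, 0, 0, 0, 0], [1, -19, -2, -15, 0, 0, 0], [1, -10, -1, -5, 0, 0, 0], [1, 0, 0, 0, 0, 0, 0], [1, 0, 0, 0, 0, 0, 0], [1, 0, 0, 0, 0, 0, 0]],
])

```text
t: 47.9
tool_pos: [0.4042, 0.0102, 0.0953]
orientation: [3.14, 0.1, 0.002]
force: [-0.9, -0.6, -0.0]
opening: 0.0005
```

Run:
```python
from h import *
ci=look('w22.png'); s=monitor.read_state(); print(s['opening'],s['force'].round(1))
cells('w22.png',ci,.028)
for c,a in spots('w22.png',(200,0,600,330),amin=300,amax=3500): print(c.round(1),a,ray(ci,*(c/1.5),.014).round(4))
```

```text
t 47.9 tcp [0.4042 0.0102 0.0953] dq 0.0048
0.0003208421096979636 [0.1 0.5 0.4]
cell? [395.5  29.3] 1964 [0.5394 0.0163 0.028 ]
cell? [332.5 100.1] 1698 [0.5079 0.044  0.028 ]
cell? [396.3 166.6] 1607 [0.4796 0.012  0.028 ]
[454.9 103.1] 990 [ 0.512  -0.0155  0.014 ]
[464.1 174.3] 583 [ 0.4778 -0.024   0.014 ]
[530.8 246. ] 939 [ 0.4422 -0.0647  0.014 ]
[374.8 326.8] 446 [0.3894 0.0184 0.014 ]
```

After the nudge, cells 2 and 4 measure 60.0 mm apart (exactly right) and cell 1 is 29.9 mm from the hub. Now the ring: I'll pinch the post at (0.475,-0.025).

>>> servo_tool([
  [[0.1, 11.8, -5.9, 0, 0, 0, 0.131], [0.1, 11.8, -5.9, 0, 0, 0, 0.131], [0.1, 11.9, -5.9, 0, 0, 0, 0.131], [0.1, 11.9, -5.8, 0, 0, 0, 0.131], [0.1, 11.9, -5.8, 0, 0, 0, 0.131], [0.1, 11.8, -5.8, 0, 0, 0, 0.13], [0.1, 0, 0, -15, 0, 0, 0], [0.1, 0, 0, -20, 0, 0, 0], [0.1, 0, 0, -14, 0, 0, 0], [0.1, 0, 0, -7, 0, 0, 0], [0.1, 0, 0, -3, 0, 0, 0], [0.1, 0, 0, 0, 0, 0, 0]],
], force=10)

```text
t: 49.15
tool_pos: [0.4742, -0.0248, 0.0353]
orientation: [-2.863, -1.293, 0.0]
force: [-0.2, -0.6, -0.2]
opening: 0.0418
```

>>> servo_tool([
  [[0.1, 0, 0, 0, 0, 0, 0], [0.5, 0, 0, 0, 0, 0, 0], [0.8, 0, 0, 0, 0, 0, 0], [1, 0, 0, 0, 0, 0, 0], [1, 0, 0, 0, 0, 0, 0], [1, 0, 0, 0, 0, 0, 0]],
])

```text
t: 49.75
tool_pos: [0.4744, -0.025, 0.0355]
orientation: [2.863, 1.293, 0.0]
force: [0.6, -1.0, 0.4]
opening: 0.0095
```

>>> servo_tool([
  [[1, 3.1, -2.5, 0, 0, 0, 0.0785], [1, 3.4, -2.4, 0, 0, 0, 0.0785], [1, 3.5, -2.0, 0, 0, 0, 0.0785], [1, 3.7, -1.8, 0, 0, 0, 0.0785], [1, 3.8, -1.4, 0, 0, 0, 0.0785], [1, 3.9, -1.2, 0, 0, 0, 0.0785], [1, 4.0, -0.8, 0, 0, 0, 0.0785], [1, 4.0, -0.6, 0, 0, 0, 0.0785], [1, 4.1, -0.1, 0, 0, 0, 0.0785], [1, 4.1, 0, 0, 0, 0, 0.0785], [1, 0, 0, 0, 0, 0, 0], [1, 0, 0, 0, 0, 0, 0]],
])

```text
t: 50.95
tool_pos: [0.5123, -0.0382, 0.0356]
orientation: [2.152, 2.286, 0.0]
force: [2.8, -5.8, -1.5]
opening: 0.0096
```

>>> servo_tool([
  [[1, 1, 0, 0, 0, 0, 0], [1, 0, 0, 0, 0, 0, 0]],
])

```text
t: 51.15
tool_pos: [0.5127, -0.0382, 0.0355]
orientation: [2.153, 2.287, -0.001]
force: [-1.1, -5.5, 1.5]
opening: 0.0097
```

>>> servo_tool([
  [[1, 1, 0, 0, 0, 0, 0], [1, 0, 0, 0, 0, 0, 0]],
])

```text
t: 51.35
tool_pos: [0.5134, -0.0382, 0.0355]
orientation: [2.153, 2.288, -0.002]
force: [-2.1, -4.8, 2.4]
opening: 0.0095
```

>>> servo_tool([
  [[1, 1, 0, 0, 0, 0, 0], [1, 0, 0, 0, 0, 0, 0]],
])

```text
t: 51.55
tool_pos: [0.5135, -0.0381, 0.0354]
orientation: [-2.152, -2.287, 0.004]
force: [-5.7, -4.4, 6.9]
opening: 0.0094
```

>>> servo_tool([
  [[1, 1, 0.2, 0, 0, 0, 0], [1, 0, 0, 0, 0, 0, 0]],
])

```text
t: 51.75
tool_pos: [0.5143, -0.0379, 0.0353]
orientation: [-2.152, -2.287, 0.004]
force: [-7.8, -5.5, 7.3]
opening: 0.0096
```

>>> servo_tool([
  [[0.6, 0, 0, 0, 0, 0, 0], [0.3, 0, 0, 0, 0, 0, 0], [0.2, 0, 0, 0, 0, 0, 0], [0.2, 0, 0, 0, 0, 0, 0], [0.2, 0, 0, 10, 0, 0, 0], [0.2, 0, 0, 25, 0, 0, 0], [0.2, 0, -30, 30, 0, 0, 0], [0.5, 0, -35, 30, 0, 0, 0], [1, 0, -20, 10, 0, 0, 0], [1, 0, 0, 0, 0, 0, 0], [1, 0, 0, 0, 0, 0, 0], [1, 0, 0, 0, 0, 0, 0]],
])

```text
t: 52.95
tool_pos: [0.5151, -0.1213, 0.1394]
orientation: [-2.149, -2.289, 0.001]
force: [0.3, -0.1, -0.4]
opening: 0.0023
```

Run:
```python
from h import *
ci=look('w23.png'); s=monitor.read_state(); print(s['opening'],s['force'].round(1))
cells('w23.png',ci,.028)
for c,a in spots('w23.png',(200,0,600,360),amin=200,amax=2500): print(c.round(1),a,ray(ci,*(c/1.5),.014).round(4))
im=cv2.imread('pics/w23.png'); cv2.imwrite('pics/w23c.png',cv2.resize(im[0:360,180:660],None,fx=1.6,fy=1.6))
```

```text
t 52.95 tcp [ 0.5151 -0.1213  0.1394] dq 0.009
0.0012381484610040595 [0.2 0.2 0.1]
cell? [398.4   4. ] 253 [0.5089 0.0364 0.028 ]
cell? [452.9  49.3] 1293 [0.5402 0.0165 0.028 ]
cell? [343.4  51.1] 1268 [0.4802 0.0119 0.028 ]
cell? [651.1 263.5] 659 [ 0.6765 -0.0957  0.028 ]
cell? [623.5 259.9] 306 [ 0.6587 -0.0945  0.028 ]
cell? [599.1 294.8] 537 [ 0.648  -0.1181  0.028 ]
cell? [619.2 341.4] 546 [ 0.6677 -0.1492  0.028 ]
cell? [627.2 361.9] 81 [ 0.6761 -0.1636  0.028 ]
[398.6 110.6] 598 [ 0.5127 -0.0152  0.014 ]
[281.5 182.5] 678 [ 0.4423 -0.0616  0.014 ]
```

View pics/w23c.png

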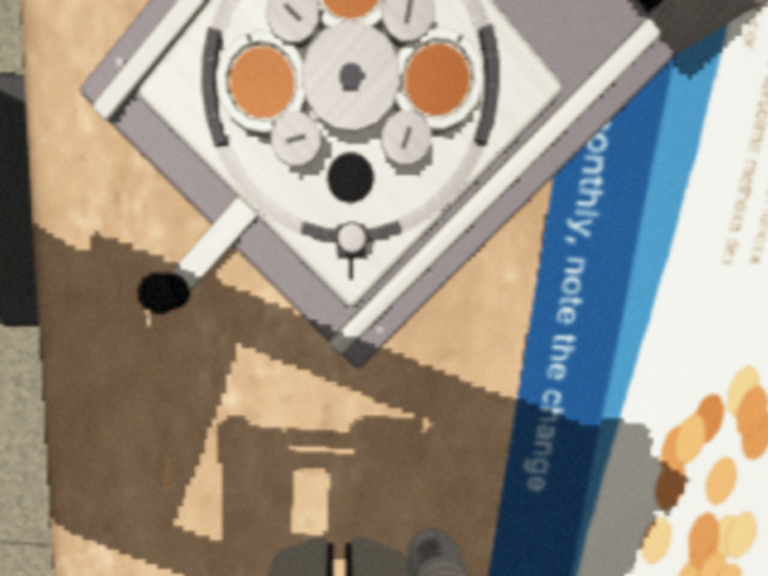

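The post is at crop (350,238), on the lock mark, and all three cells are under the heads inside the ring. The drops bottle is standing untouched near the gripper. Now behind the knob at (0.444,-0.061), to push along 48.8°.

>>> servo_tool([
  [[1, -14.6, 6.9, 0, 0, 0, -0.131], [1, -14.6, 6.9, 0, 0, 0, -0.131], [1, -14.6, 6.9, 0, 0, 0, -0.13], [1, -14.6, 6.9, 0, 0, 0, -0.13], [1, -14.6, 6.9, 0, 0, 0, -0.13], [1, -14.6, 6.9, 0, 0, 0, -0.13], [1, 0, 0, -20, 0, 0, 0], [1, 0, 0, -30, 0, 0, 0], [1, 0, 0, -30, 0, 0, 0], [1, 0, 0, -18, 0, 0, 0], [1, 0, 0, -9, 0, 0, 0], [1, 0, 0, -3, 0, 0, 0]],
])

```text
t: 54.2
tool_pos: [0.4271, -0.0801, 0.029]
orientation: [-2.859, -1.298, 0.003]
force: [-0.9, 0.2, -0.2]
opening: 0.0
```

>>> servo_tool([
  [[1, 0, 0, 0, 0, 0, 0], [1, 0, 0, 0, 0, 0, 0], [1, 0, 0, 0, 0, 0, 0]],
])

```text
t: 54.5
tool_pos: [0.4291, -0.0812, 0.0314]
orientation: [2.86, 1.297, 0.002]
force: [0.4, -0.1, 0.9]
opening: 0.0003
```

Run:
```python
from h import *
ci=look('w24.png'); s=monitor.read_state(); print(s['opening'],s['force'].round(1),s['orientation'],s['q'].round(2))
for c,a in spots('w24.png',(100,0,700,380),thr=50,amin=500,amax=9000): print(c.round(1),a,ray(ci,*(c/1.5),.038).round(4))
```

```text
t 54.5 tcp [ 0.4291 -0.0812  0.0314] dq 0.0034
0.0003829772196670243 [-0.5 -0.7  0.4] [2.85996089e+00 1.29715284e+00 2.11884706e-03] [-0.3  -0.12  2.12 -0.    1.14  0.41]
[442.9  83.3] 1791 [ 0.508  -0.0161  0.038 ]
[386.1 300.9] 1552 [ 0.4475 -0.0579  0.038 ]
```

>>> servo_tool([
  [[1, 3.3, 3.8, 0, 0, 0, 0], [1, 3.3, 3.8, 0, 0, 0, 0], [1, 4.6, 5.3, 0, 0, 0, 0], [1, 5.9, 6.8, 0, 0, 0, 0], [1, 5.9, 6.8, 0, 0, 0, 0], [1, 5.9, 6.8, 0, 0, 0, 0], [1, 5.9, 6.8, 0, 0, 0, 0], [1, 5.9, 6.8, 0, 0, 0, 0], [1, 5.9, 6.8, 0, 0, 0, 0], [1, 5.9, 6.8, 0, 0, 0, 0], [1, 5.9, 6.8, 0, 0, 0, 0], [1, 0, 0, 0, 0, 0, 0]],
])

```text
t: 55.75
tool_pos: [0.4869, -0.0137, 0.0306]
orientation: [2.86, 1.298, -0.002]
force: [-2.3, -3.6, 2.5]
opening: 0.0005
```

Run:
```python
from h import *
ci=look('w25.png'); s=monitor.read_state(); print(s['opening'],s['force'].round(1))
for c,a in spots('w25.png',(300,230,500,380),thr=50,amin=500,amax=9000): print(c.round(1),a,ray(ci,*(c/1.5),.038).round(4))
```

```text
t 55.75 tcp [ 0.4869 -0.0137  0.0306] dq 0.0149
0.0006815660848284572 [-2.5 -2.3  1.4]
[388.4 331.2] 1953 [0.4984 0.0007 0.038 ]
```

>>> servo_tool([
  [[1, 3.3, 3.8, 0, 0, 0, 0], [1, 5.3, 6.1, 0, 0, 0, 0], [1, 5.9, 6.8, 0, 0, 0, 0], [1, 5.9, 6.8, 0, 0, 0, 0], [1, 5.9, 6.8, 0, 0, 0, 0], [1, 5.9, 6.8, 0, 0, 0, 0], [1, 5.9, 6.8, 0, 0, 0, 0], [1, 5.9, 6.8, 0, 0, 0, 0], [1, 5.3, 6.1, 0, 0, 0, 0], [1, 4.0, 4.6, 0, 0, 0, 0], [1, 2.0, 2.3, 0, 0, 0, 0], [1, 0, 0, 0, 0, 0, 0]],
])

```text
t: 57.0
tool_pos: [0.5413, 0.0494, 0.0304]
orientation: [2.86, 1.298, -0.004]
force: [-5.7, -6.1, 7.4]
opening: 0.0007
```

Run:
```python
from h import *
ci=look('w26.png'); s=monitor.read_state(); print(s['opening'],s['force'].round(1))
for c,a in spots('w26.png',(300,230,500,380),thr=50,amin=500,amax=9000): print(c.round(1),a,ray(ci,*(c/1.5),.038).round(4))
```

```text
t 57.0 tcp [0.5413 0.0494 0.0304] dq 0.0057
0.0004172007296483787 [-6.6 -5.3  7.9]
[388.8 332. ] 1967 [0.5528 0.0635 0.038 ]
```

>>> servo_tool([
  [[1, 2.0, 2.3, 0, 0, 0, 0], [1, 2.0, 2.3, 0, 0, 0, 0], [1, 2.0, 2.3, 0, 0, 0, 0], [1, 1.3, 1.5, 0, 0, 0, 0], [1, 0, 0, 0, 0, 0, 0]],
])

```text
t: 57.55
tool_pos: [0.5485, 0.0577, 0.0303]
orientation: [2.86, 1.297, -0.004]
force: [-5.5, -6.3, 5.9]
opening: 0.0006
```

>>> servo_tool([
  [[1, 1.3, 1.5, 0, 0, 0, 0], [1, 1.3, 1.5, 0, 0, 0, 0], [1, 0, 0, 0, 0, 0, 0]],
])

```text
t: 57.85
tool_pos: [0.5494, 0.0586, 0.0303]
orientation: [2.859, 1.297, -0.012]
force: [-14.7, -16.5, 15.2]
opening: 0.0005
```

>>> servo_tool([
  [[1, 0.7, 0.8, 0, 0, 0, 0], [1, 0, 0, 0, 0, 0, 0], [1, 0, 0, 0, 0, 0, 0]],
])

```text
t: 58.15
tool_pos: [0.5495, 0.0587, 0.0302]
orientation: [2.859, 1.296, -0.014]
force: [-18.4, -18.0, 17.0]
opening: 0.0003
```

>>> servo_tool([
  [[1, -8, -9.1, 0, 0, 0, 0], [1, -12, -13.7, 0, 0, 0, 0], [1, -12, -13.7, 0, 0, 0, 0], [1, -6, -7, 30, 0, 0, 0], [1, 0, 0, 40, 0, 0, 0], [1, 0, 0, 20, 0, 0, 0], [1, 0, 0, 0, 0, 0, 0], [1, 0, 0, 0, 0, 0, 0], [1, 0, 0, 0, 0, 0, 0]],
])

```text
t: 59.05
tool_pos: [0.5134, 0.019, 0.1186]
orientation: [-2.86, -1.297, 0.003]
force: [0.0, -0.3, -1.2]
opening: 0.0004
```

Run:
```python
from h import *
ci=look('w27.png'); s=monitor.read_state(); print(s['force'].round(1))
for c,a in spots('w27.png',(250,100,550,380),thr=50,amin=300,amax=9000): print(c.round(1),a,ray(ci,*(c/1.5),.03).round(4))
snap('side','s27.png')
a=cv2.imread('pics/w27.png')[0:400,150:600]; b=cv2.imread('pics/raw_s27.png')[180:280,170:255]
b=cv2.resize(b,None,fx=4,fy=4,interpolation=cv2.INTER_CUBIC)
cv2.imwrite('pics/c27.png',np.hstack([a,b[:400]])); print(np.hstack([a,b[:400]]).shape)
import json; json.dump({k:np.array(v).tolist() for k,v in ci.items()},open('w27.json','w'))
```

```text
t 59.05 tcp [0.5134 0.019  0.1186] dq 0.0085
[-0.1  0.3 -0. ]
[534.4 185.5] 1630 [0.6148 0.0159 0.03  ]
[392.5 178.4] 552 [0.5591 0.0697 0.03  ]
[531.9 245.1] 974 [ 0.5943 -0.0099  0.03  ]
(400, 790, 3)
```

View pics/c27.png

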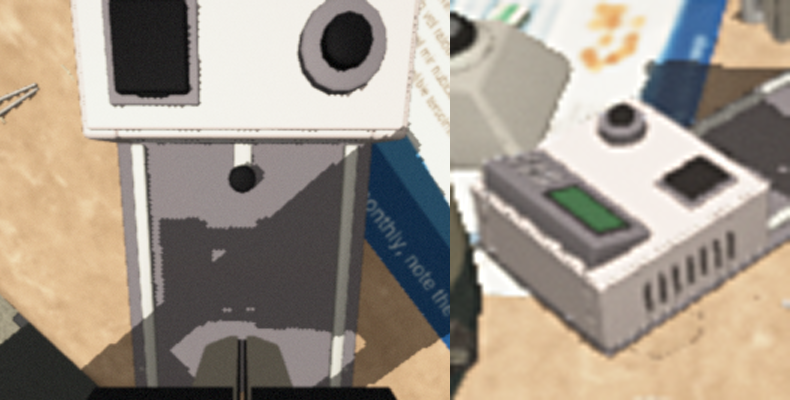

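Run:
```python
from h import *
import json
ci=json.load(open('w27.json')); f=np.array([.6587,.7524])
k=ray(ci,392.5/1.5,178.4/1.5,.034)
for v,z in ((141,.006),(135,.006),(143,.006),(128,.063),(133,.063),(139,.063)):
    p=ray(ci,392.5/1.5,v/1.5,z); print(v,z,p.round(4),'ahead of knob',((p-k)[:2]@f).round(4))
for u,v in ((495,42),(497,40)):
  for z in (.07,.068,.075): print('key',z,ray(ci,u/1.5,v/1.5,z).round(4))
im=cv2.imread('pics/w27.png'); b=cv2.resize(im[110:190,330:450],None,fx=1,fy=1)
print(cv2.cvtColor(im,6)[118:185:2,392]); print(cv2.cvtColor(im,6)[118:185:2,350])
for c,a in spots('w27.png',(430,0,560,100),thr=60,amin=300,amax=9000): print('keyblob',c.round(1),a)
```

```text
141 0.006 [0.5724 0.0848 0.006 ] ahead of knob 0.02
135 0.006 [0.5746 0.0873 0.006 ] ahead of knob 0.0233
143 0.006 [0.5717 0.084  0.006 ] ahead of knob 0.0189
128 0.063 [0.5746 0.0875 0.063 ] ahead of knob 0.0234
133 0.063 [0.5732 0.0859 0.063 ] ahead of knob 0.0213
139 0.063 [0.5715 0.084  0.063 ] ahead of knob 0.0187
key 0.07 [0.6286 0.0844 0.07  ]
key 0.068 [0.6292 0.0845 0.068 ]
key 0.075 [0.6271 0.0843 0.075 ]
key 0.07 [0.6297 0.0845 0.07  ]
key 0.068 [0.6303 0.0845 0.068 ]
key 0.075 [0.6281 0.0843 0.075 ]
[241 242 242 241 239 213 209 240 235 201 111  84  95 202 238 239 239 238
 239 239 239 239 240 168  45  24  31  33  31  35  31  36  29  28]
[243 242 242 243 239 204 180 235 234 197 108  94  78 121 141 145 143 144
 147 144 144 141 144 144 145 142 146 144 143 145 143 144 145 141]
keyblob [496.3  40.9] 2310
```

The knob stands 19–20 mm in front of the housing face and nothing of the plate shows outside. The stop was abrupt, about 25 N with no more travel, so the cartridge is home. Key at about (0.629,0.085). Moving over it.

>>> servo_tool([
  [[1, 15, 8.5, 5, 0, 0, 0], [1, 30, 17, 5, 0, 0, 0], [1, 30, 17, 0, 0, 0, 0], [1, 25, 15, 0, 0, 0, 0], [1, 15.6, 8.5, 0, 0, 0, 0], [1, 0, 0, 0, 0, 0, 0], [1, 0, 0, 0, 0, 0, 0], [1, 0, 0, -15, 0, 0, 0], [1, 0, 0, -14, 0, 0, 0], [1, 0, 0, -8, 0, 0, 0], [1, 0, 0, 0, 0, 0, 0], [1, 0, 0, 0, 0, 0, 0]],
])

```text
t: 60.35
tool_pos: [0.6291, 0.0842, 0.0928]
orientation: [-2.861, -1.297, 0.002]
force: [-2.8, -0.1, 4.7]
opening: 0.0007
```

Run:
```python
from h import *
ci=look('w28.png'); s=monitor.read_state(); print(s['force'].round(1))
T=s['tool_pos']
for z in (.068,.072): print(z,(proj(ci,[.629,.085,z])*1.5).round(1))
print('tip',(proj(ci,T-[0,0,.011])*1.5).round(1))
im=cv2.imread('pics/w28.png'); cv2.imwrite('pics/w28c.png',cv2.resize(im[220:430,250:540],None,fx=2.6,fy=2.6))
```

```text
t 60.35 tcp [0.6291 0.0842 0.0928] dq 0.0026
[-3.7 -1.7  4.9]
0.068 [389.3 341.1]
0.072 [389.3 344.8]
tip [390.7 355.5]
```

View pics/w28c.png

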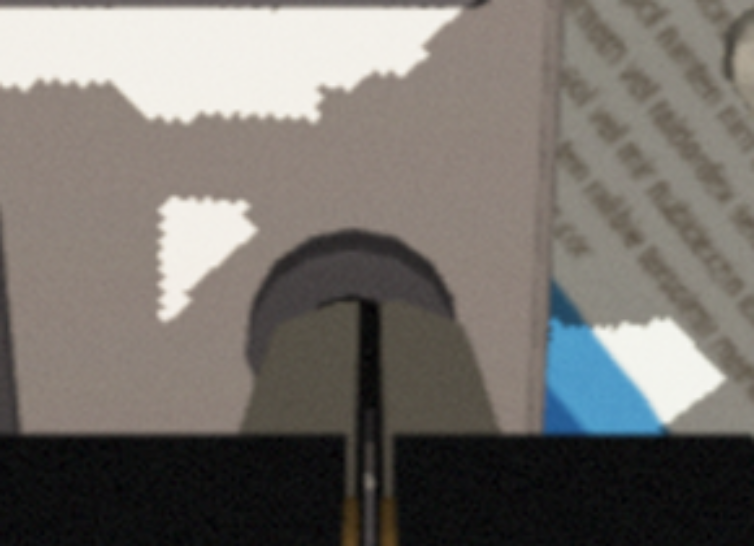

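The closed tips are already in contact (4.7 N) and the key stands higher than I assumed. The picture shows the fingertip seam at crop x=368 against the collar's centre at 350, so I'm about 2.5 mm off sideways. I'll lift, shift and press fully.

>>> servo_tool([
  [[1, 0, 0, 8, 0, 0, 0], [1, -1.9, 1.6, 0, 0, 0, 0], [1, 0, 0, 0, 0, 0, 0], [1, 0, 0, 0, 0, 0, 0], [1, 0, 0, 0, 0, 0, 0]],
])

```text
t: 60.9
tool_pos: [0.6279, 0.0863, 0.101]
orientation: [-2.861, -1.298, 0.001]
force: [0.2, -0.3, -0.0]
opening: 0.0005
```

>>> servo_tool([
  [[1, 0, 0, -4, 0, 0, 0], [1, 0, 0, -2, 0, 0, 0], [1, 0, 0, 0, 0, 0, 0]],
])

```text
t: 61.2
tool_pos: [0.6283, 0.0863, 0.0952]
orientation: [2.861, 1.298, 0.0]
force: [0.6, -0.3, 2.7]
opening: 0.0004
```

>>> servo_tool([
  [[1, 0, 0, -2, 0, 0, 0], [1, 0, 0, 0, 0, 0, 0], [1, 0, 0, 0, 0, 0, 0]],
])

```text
t: 61.5
tool_pos: [0.6283, 0.0863, 0.0936]
orientation: [2.861, 1.298, 0.001]
force: [-0.7, -0.7, 3.7]
opening: 0.0005
```

>>> servo_tool([
  [[1, 0, 0, -2, 0, 0, 0], [1, 0, 0, 0, 0, 0, 0], [1, 0, 0, 0, 0, 0, 0]],
])

```text
t: 61.8
tool_pos: [0.6284, 0.0863, 0.0923]
orientation: [2.861, 1.298, 0.001]
force: [-2.1, 1.0, 9.8]
opening: 0.0004
```

>>> servo_tool([
  [[1, 0, 0, -1.5, 0, 0, 0], [1, 0, 0, 0, 0, 0, 0], [1, 0, 0, 0, 0, 0, 0]],
])

```text
t: 62.1
tool_pos: [0.6285, 0.0863, 0.0921]
orientation: [2.861, 1.298, 0.001]
force: [-7.5, -1.4, 17.0]
opening: 0.0004
```

>>> servo_tool([
  [[1, 0, 0, 10, 0, 0, 0], [1, 0, 0, 30, 0, 0, 0], [1, -20, -20, 40, 0, 0, 0], [1, -33, -33, 20, 0, 0, 0], [1, -33, -33, 0, 0, 0, 0], [1, -33, -33, 0, 0, 0, 0], [1, -15, -15, 0, 0, 0, 0], [1, 0, 0, 0, 0, 0, 0], [1, 0, 0, 0, 0, 0, 0], [1, 0, 0, 0, 0, 0, 0], [1, 0, 0, 0, 0, 0, 0]],
])

```text
t: 63.2
tool_pos: [0.4952, -0.0464, 0.1893]
orientation: [-2.86, -1.299, 0.0]
force: [-0.1, -0.4, -0.3]
opening: 0.0006
```

Run:
```python
from h import *
ci=look('w29.png'); s=monitor.read_state(); print(s['force'].round(1))
f=np.array([.6587,.7524])
print('knob expected px',(proj(ci,[.5591,.0697,.034])*1.5).round(1))
for c,a in spots('w29.png',(250,60,550,380),thr=50,amin=200,amax=9000): print(c.round(1),a,ray(ci,*(c/1.5),.034).round(4))
im=cv2.imread('pics/w29.png'); cv2.imwrite('pics/w29c.png',im[0:380,100:700])
snap('side','s29.png')
for n in ('scene','side'):
    pass
a=cv2.imread('pics/raw_side0.png').astype(int); b=cv2.imread('pics/raw_s29.png').astype(int)
d=np.abs(a-b).max(2)>60; n,l,st,ce=cv2.connectedComponentsWithStats(d.astype(np.uint8))
for i in range(1,n):
    if st[i,4]>25: print('changed',ce[i].round(0),st[i,4])
```

```text
t 63.2 tcp [ 0.4952 -0.0464  0.1893] dq 0.0026
[ 1.3 -0.6 -0.5]
knob expected px [346.9  77.2]
[348.7  80.2] 475 [0.5588 0.0677 0.034 ]
[522.1 190. ] 3410 [ 0.6022 -0.0632  0.034 ]
[263.3 339.1] 1791 [ 0.3858 -0.0228  0.034 ]
[391.7 363.9] 256 [ 0.4462 -0.1035  0.034 ]
changed [391.   3.] 92
changed [444.   7.] 103
changed [481.  41.] 936
changed [254.  46.] 2065
changed [410.  17.] 46
changed [379.  72.] 2827
changed [499.  52.] 92
changed [433. 114.] 913
changed [487. 110.] 525
changed [505. 111.] 33
changed [263. 127.] 1084
changed [393. 137.] 59
changed [409. 137.] 35
changed [466. 148.] 374
changed [504. 141.] 128
changed [388. 148.] 274
changed [484. 163.] 764
changed [257. 202.] 1632
changed [374. 196.] 179
changed [392. 196.] 30
changed [411. 234.] 478
changed [403. 246.] 867
```

Run:
```python
from h import *
ci=eyes.camera_info('wrist'); f=np.array([.6587,.7524])
g=cv2.cvtColor(cv2.imread('pics/w29.png'),6)
for c in (322,335,347): print(c,list(zip(range(24,96,3),g[24:96:3,c])))
k=ray(ci,348.7/1.5,80.2/1.5,.034)
for v in (40,44,48,52,56): print(v,((ray(ci,348/1.5,v/1.5,.006)-k)[:2]@f).round(4))
b=cv2.imread('pics/raw_s29.png');a=cv2.imread('pics/raw_side0.png')
print('drops/forceps/tape/bottle/timer diffs',[int(np.abs(a[y0:y1,x0:x1].astype(int)-b[y0:y1,x0:x1]).mean()) for x0,y0,x1,y1 in ((238,168,252,188),(252,252,302,270),(203,277,235,305),(188,285,210,322),(240,284,280,316))])
```

```text
322 [(24, np.uint8(203)), (27, np.uint8(240)), (30, np.uint8(201)), (33, np.uint8(82)), (36, np.uint8(70)), (39, np.uint8(91)), (42, np.uint8(20)), (45, np.uint8(4)), (48, np.uint8(19)), (51, np.uint8(31)), (54, np.uint8(59)), (57, np.uint8(131)), (60, np.uint8(151)), (63, np.uint8(147)), (66, np.uint8(150)), (69, np.uint8(151)), (72, np.uint8(151)), (75, np.uint8(150)), (78, np.uint8(151)), (81, np.uint8(149)), (84, np.uint8(150)), (87, np.uint8(152)), (90, np.uint8(151)), (93, np.uint8(151))]
335 [(24, np.uint8(198)), (27, np.uint8(242)), (30, np.uint8(203)), (33, np.uint8(84)), (36, np.uint8(70)), (39, np.uint8(91)), (42, np.uint8(23)), (45, np.uint8(7)), (48, np.uint8(16)), (51, np.uint8(19)), (54, np.uint8(114)), (57, np.uint8(148)), (60, np.uint8(150)), (63, np.uint8(147)), (66, np.uint8(150)), (69, np.uint8(148)), (72, np.uint8(140)), (75, np.uint8(119)), (78, np.uint8(104)), (81, np.uint8(141)), (84, np.uint8(149)), (87, np.uint8(153)), (90, np.uint8(149)), (93, np.uint8(152))]
347 [(24, np.uint8(170)), (27, np.uint8(232)), (30, np.uint8(205)), (33, np.uint8(84)), (36, np.uint8(66)), (39, np.uint8(87)), (42, np.uint8(30)), (45, np.uint8(7)), (48, np.uint8(17)), (51, np.uint8(85)), (54, np.uint8(212)), (57, np.uint8(238)), (60, np.uint8(237)), (63, np.uint8(237)), (66, np.uint8(109)), (69, np.uint8(28)), (72, np.uint8(29)), (75, np.uint8(36)), (78, np.uint8(32)), (81, np.uint8(31)), (84, np.uint8(32)), (87, np.uint8(21)), (90, np.uint8(1)), (93, np.uint8(58))]
40 0.0299
44 0.0275
48 0.025
52 0.0225
56 0.02
drops/forceps/tape/bottle/timer diffs [18, 6, 5, 4, 5]
```

Run:
```python
from h import *
g=cv2.cvtColor(cv2.imread('pics/w5.png'),6); print('w5 col335',[(v,int(g[v,335])) for v in range(15,80,3)])
a=cv2.imread('pics/raw_side0.png',0);b=cv2.imread('pics/raw_s29.png',0)
for n,(x0,y0,x1,y1) in dict(drops=(239,168,251,190),forceps=(252,252,302,270),pot=(262,126,282,148),timer=(240,284,280,316),tape=(203,277,235,305)).items():
    r=cv2.matchTemplate(b[y0-8:y1+8,x0-8:x1+8],a[y0:y1,x0:x1],cv2.TM_CCOEFF_NORMED); _,m,_,p=cv2.minMaxLoc(r); print(n,'shift',p[0]-8,p[1]-8,'corr',round(m,2))
```

```text
w5 col335 [(15, 242), (18, 243), (21, 241), (24, 176), (27, 239), (30, 231), (33, 127), (36, 72), (39, 79), (42, 61), (45, 2), (48, 5), (51, 47), (54, 36), (57, 133), (60, 148), (63, 152), (66, 151), (69, 148), (72, 152), (75, 148), (78, 149)]
drops shift 7 -7 corr 0.39
forceps shift 0 0 corr 1.0
pot shift -8 -8 corr 0.07
timer shift 0 0 corr 1.0
tape shift 0 0 corr 1.0
```

The flap band looks the same as at the start (shut). Forceps, timer and tape have not moved. The pot and drops are probably hidden by the gripper, so I'm lifting it out of the way to check.

>>> servo_tool([
  [[1, -10, 30, 10, 0, 0, 0], [1, -10, 40, 15, 0, 0, 0], [1, -10, 40, 15, 0, 0, 0], [1, -10, 40, 15, 0, 0, 0], [1, -10, 40, 15, 0, 0, 0], [1, -10, 40, 15, 0, 0, 0], [1, -10, 30, 10, 0, 0, 0], [1, 0, 0, 0, 0, 0, 0], [1, 0, 0, 0, 0, 0, 0], [1, 0, 0, 0, 0, 0, 0]],
])

```text
t: 64.3
tool_pos: [0.4247, 0.2121, 0.2838]
orientation: [2.861, 1.297, -0.002]
force: [-0.3, 0.4, 0.3]
opening: 0.0003
```

Run:
```python
from h import *
snap('side','s30.png'); snap('scene','c30.png'); ci=eyes.camera_info('side')
print('tcp px',proj(ci,monitor.read_state()['tool_pos']))
a=cv2.imread('pics/raw_side0.png',0);b=cv2.imread('pics/raw_s30.png',0)
for n,(x0,y0,x1,y1) in dict(drops=(239,168,251,190),pot=(262,126,282,148)).items():
    r=cv2.matchTemplate(b[y0-8:y1+8,x0-8:x1+8],a[y0:y1,x0:x1],cv2.TM_CCOEFF_NORMED); _,m,_,p=cv2.minMaxLoc(r); print('side',n,'shift',p[0]-8,p[1]-8,'corr',round(m,2))
a=cv2.imread('pics/raw_scene0.png',0);b=cv2.imread('pics/raw_c30.png',0)
for n,(x0,y0,x1,y1) in dict(pot=(362,150,384,172),timer=(142,236,170,260),tape=(140,214,162,234),bottle=(120,206,136,232)).items():
    r=cv2.matchTemplate(b[y0-8:y1+8,x0-8:x1+8],a[y0:y1,x0:x1],cv2.TM_CCOEFF_NORMED); _,m,_,p=cv2.minMaxLoc(r); print('scene',n,p[0]-8,p[1]-8,round(m,2))
```

```text
tcp px [283.95414019 171.78452195]
side drops shift 0 0 corr 1.0
side pot shift 8 -8 corr 0.6
scene pot -8 -8 0.57
scene timer 0 0 1.0
scene tape 0 0 1.0
scene bottle 0 0 1.0
```

```bash
python3 -c "
from h import *
print(job.close_job())"
```

```text
the job is handed in; nothing more can be done
None
```

I finished every step of the task and handed the job in at about 64 s of robot time. No verdict was reported.

**What I did:** I opened the lock ring and loaded the three cells that were on the pad into nests 1, 2 and 4. I turned the ring back to its stop, pushed the cartridge in by its knob, and pressed the start key.

**What the last checks showed:**
- **Cells:** Cells 2 and 4 measured 60.0 mm apart, and cell 1 was 29.9 mm from the hub; these are the seated distances to within about 0.1 mm. Cell 4 was about 1 mm off after its first push, so I nudged it again.
- **Ring:** The last close-up showed the post at the locked mark, with all three cells under the stud heads.
- **Cartridge:** It reached a hard stop at about 25 N. The knob then stood 19–20 mm in front of the housing, against the 18 mm given. I put that difference down to measurement error of about 1–2 mm.
- **Flap:** Its image brightness profile matched the one taken when it was shut at the start.
- **Start key:** It was pressed to its bottom, with the force rising from 3.7 to 17 N. My first touch was about 2.5 mm off centre at 5 N, so I re-centred before pressing.
- **Other things on the bench:** The timer, tape, forceps, stain bottle and drops had not moved in the fixed cameras.

**Not confirmed:**
- The pot was hidden behind the gripper in my last pictures. The robot passed above it and never came close.
- The picture viewer reached its limit, so I made the final checks by image code rather than by eye.

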